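# Change the filter of the handpiece care unit behind the bottles

### The arm

A 7-joint arm with a two-finger parallel gripper is mounted at the origin on a cart in front of the work surface, level with it; the furniture and walls round the work are solid. World frame = base frame: x ahead of the robot, y to its left, z up, the work surface at z = 0. Lengths are in m, angles in rad, forces in N, time in s.
With the tool pointing down it reaches from about 0.425 to 1.025 m from the base axis. Payload 9.4 kg.
Tool frame: the origin (TCP) lies where the fingers leave the gripper's body, on its centre line; the fingertips stand 73 mm ahead of it and the grasp point (between the pads) lies 54 mm ahead of it; z points along the fingers, y is the direction in which the jaws open and shut (so a half turn about z gives the same grasp; the last joint's range is limited). The gripper opens to 85 mm and grips with 20 to 120 N. Pads are 22 mm wide; open, the fingers measure 114 mm over their backs; the gripper's body (76 mm by 85 mm) begins 54 mm behind the grasp point. The pads swing forward as they close: fully open they stand 13 mm farther back than shut.
Start: joints at [-1.268, 0.599, -0.003, 1.599, 0.002, 0.943, -0.08], TCP at [0.269, 0.673, 0.304] pointing down, gripper open.
Joint ranges: [-2.57, 2.57], [-0.35, 1.97], [-1.29, 1.29], [0.11, 2.56], [-1.05, 4.19], [0.11, 1.86], [-2.63, 2.63]. Speed limits (rad/s): [2.22, 2.22, 3.01, 3.01, 3.14, 3.14, 3.14].

### API

Orientations are given as a 3x3 rotation matrix whose columns are the frame's x, y, z axes.
In Python, from cell import robot gives the robot as it stands.
- The arm moves only by the tool apply_moves, never from a script. Its arguments are lists of equal length, an entry for each row: "travel": the shift along the world's x, y, z in cm, a list of three; "spin": the turn about the world's z in rad; "jaw": the opening in per cent of the stroke, from 0 (shut) to 100 (fully open). A call has exactly 5 rows; each row shifts and turns the pose as measured when the row begins; what a row does not reach is not made up. A row lasts 1/12 s, in which the tool goes at most 41.7 mm and 7.16 degrees, less where a joint would pass 70% of its speed; a pose out of reach is approached as far as the arm can. A call is refused whole if a number of a shift passes 4.17 or a number of a turn 0.125, either way. A call with a gripper value outside its range is refused whole. The fingers move at their own pace and stop on an object; "grip_force" is the grip in N (left out, the last holds). Time passes only in rows, so rows that do not move let the fingers close, or fill a call up. It gives the time, the measured TCP pose, the force and the opening at its end, in the units of the state.
- robot.get_obs(): the state, without advancing time (a new reading comes with each control period).
- robot.snapshot(name): name is "scene" or "top" or "wrist"; returns a dict with "image" (384x512x3 uint8, red, green, blue), "K" (3x3 intrinsics, pixels), "distortion" ([k1, k2, p1, p2, k3] as OpenCV has them; the pictures are not rectified), "T" (4x4, takes a point from camera to world coordinates); the wrist camera has in their place "hand_eye" (4x4, takes a point from camera to tool coordinates, whose origin is the TCP and whose axes are the flange's). Camera axes: x right, y up, looking along -z (the intrinsics and any distortion apply to the point x, -y, -z); pixel columns grow to the right and rows downward; lengths in m; the calibration is good to about 2 mm. A picture is of the moment at which its call begins: read the wrist's pose just before it. There is no depth.
- robot.hand_in(): hands the job in, once; it reports no verdict.
The state is a dict: "t": time; "q": joint angles; "qd": joint speeds; "effort": joint torques, N m; "ee_pos": TCP position; "eef_rot": TCP orientation; "force": force on the tool from outside, world axes, zero at the start; "wrist_torque": the same for the moment, N m; "grip_width": opening from 0.0 (shut) to 1.0 (fully open).
Only numpy, scipy, OpenCV 4.12 (cv2) and the standard library are available. Lean on these libraries where they do the work, as an engineer would, in place of code of your own. Each camera call takes 0.05 s, during which the arm holds its last target. There are 200 camera calls.

### The job

Change the filter of the handpiece care unit. First stand the oil can and the cleaner bottle, which crowd the spare filter behind them in the caddy, upright in the steel tray; also move the used filter from the unit to that tray, then seat the spare filter fully home in the unit, its key rib in the socket's notch. Finally put the can and the bottle back upright, each in the caddy compartment it came from, leave the used filter in the tray, and let neither the can nor the bottle ever fall over.

Things in the scene. Friction and masses are not known exactly. Their poses are not given: they have to be found in the camera images.
- oil_can_center (a point): Centre (half-way up) of the tall printed spray can with a green cap: 171 mm high, round, 48 to 52 mm across all the way up, 0.15 to 0.29 kg, loose. It starts standing in one of the two front compartments of the caddy. Grip it 42 to 60 mm above this point, near the top, clear of its neighbours.
- cleaner_bottle_center (a point): Centre (half-way up) of the plain white wide-mouthed bottle with a paper band and a flat white screw cap: 130 mm high, round body 48 mm across up to 100 mm above its foot, cap 43 mm across from 114 mm up, 0.11 to 0.22 kg, loose. It starts standing in the other front compartment of the caddy. Grip its body 22 to 32 mm above this point, or its cap (57 mm above).
- spare_filter_center (a point): Centre (half-way up) of the spare filter, a white cylinder 42 mm across, 58 mm high, 0.07 kg, loose, in the rear of the caddy. Foot bevelled over 6 mm. A key rib 8 mm wide, 6 to 24 mm above the foot, sticks out to 27 mm from the axis on the filter's own -x side; a dark ridge on the top points to it. Grip the fluted part, 26 mm and more above the foot, from any direction.
- used_filter_center (a point): Centre (half-way up) of the used filter, same make, size and axes as the spare, loose. At the start it sits in the socket of the care unit with its upper 38 mm above the collar, and lifts straight out. It may stand or lie in the tray.
- care_unit: The handpiece care unit, a fixed low white box, 150 (x) by 170 (y) mm, deck 50 mm above its origin (centre of the underside); z up, its front is -x. A filter fits its socket only at the same yaw as the unit (within about 0.15 rad); fully home, the filter's centre is 79 mm above the unit's origin. Nothing else on the deck stands higher than the socket's collar.
- socket (a point): Centre of the filter socket's floor, level with the unit's deck, 20 mm forward and 34 mm left of the unit's centre; axes as the unit. A round upright collar encloses it: 49 mm inside, 60 mm outside, 20 mm high, with one notch 16 mm wide through its full height on the unit's -x side, for the filter's rib.
- caddy: The bottle caddy, a fixed open grey tray 135 (x) by 157 (y) mm, walls 26 mm high; origin at the centre of its underside, z up, floor 4 mm above it. Two front compartments 68 (x) by 74 (y) mm inside, centred at (-31, +38.5) and (-31, -38.5) mm; one rear compartment 58 by 151 mm centred at (+36, 0) mm, with the spare filter near its middle and a small vial, 12 mm high, at either end.
- steel_tray: The stainless steel tray, the side area: fixed, empty, 175 (x) by 275 (y) mm with a thin rim 24 mm high; origin at the centre of its underside, z up, floor 2 mm above it. Things put in it stand inside the rim, their centres at most 78 mm (x) and 128 mm (y) from the tray's middle.

How it is judged:
By the outcome, as a careful person would: the job done as asked, in the order asked, and still so for the second after the job is handed in, with the robot touching nothing.
It also fails if it takes over 144 s, if anything falls off the work surface, if the arm or the gripper's body presses on something with over 40 N, if the wrist force passes 120 N, or if a joint passes its speed limit or range.

## Working session

There is one attempt and no reset: what is moved stays moved. The work goes in short steps, Python scripts to look and compute and a tool call to move; the robot and the scene stay as the last step left them, time stands still between calls to the robot, and variables do not carry over. Pictures are saved under pics/ and viewed, about 12 in all and at most 16, crops included, and the job is handed in when it is done.

Besides the shell and the picture viewer there is one more tool, called as name(argument=value, ...) on one line, values as JSON. apply_moves: Moves the arm, as the interface text tells. Its arguments: {"type":"object","properties":{"travel":{"type":"array","items":{"type":"array","items":{"type":"number"}}},"spin":{"type":"array","items":{"type":"number"}},"jaw":{"type":"array","items":{"type":"number"}},"grip_force":{"type":"number"}},"required":["travel","spin","jaw"]}

```bash
ls; mkdir -p pics
cat > h.py <<'E'
import numpy as np, cv2
from cell import robot
def snap(n,f=None):
    o=robot.get_obs(); s=robot.snapshot(n)
    if 'T' in s: T=np.array(s['T'])
    else:
        M=np.eye(4); M[:3,:3]=o['eef_rot']; M[:3,3]=o['ee_pos']; T=M@np.array(s['hand_eye'])
    s['T']=T
    if f: cv2.imwrite('pics/'+f,cv2.cvtColor(s['image'],cv2.COLOR_RGB2BGR)); np.savez('pics/'+f+'.npz',T=T,K=s['K'],d=s['distortion'],image=s['image'])
    return s
def load(f):
    z=np.load('pics/'+f+'.npz'); return dict(T=z['T'],K=z['K'],distortion=z['d'],image=z['image'])
def ray(s,u,v):
    p=cv2.undistortPoints(np.array([[[u,v]]],float),np.array(s['K']),np.array(s['distortion'],float))[0,0]
    d=s['T'][:3,:3]@np.array([p[0],-p[1],-1]); return s['T'][:3,3],d/np.linalg.norm(d)
def onz(s,u,v,z):
    o,d=ray(s,u,v); return o+d*(z-o[2])/d[2]
def proj(s,P):
    P=np.atleast_2d(P); R=s['T'][:3,:3]; c=(P-s['T'][:3,3])@R; c=c*[1,-1,-1]
    return cv2.projectPoints(c.reshape(-1,1,3),np.zeros(3),np.zeros(3),np.array(s['K']),np.array(s['distortion'],float))[0][:,0]
E
python3 - <<'E'
from h import *
for n in('scene','top','wrist'):
    s=snap(n,n+'0.png'); print(n,s['T'].round(3).tolist(),np.array(s['K']).round(1).tolist())
a=[cv2.imread(f'pics/{n}0.png') for n in('scene','top','wrist')]
print(robot.get_obs())
E
```

```text
pics
scene [[-0.699, 0.312, -0.644, -0.433], [-0.715, -0.277, 0.642, 0.864], [0.022, 0.909, 0.416, 0.639], [0.0, 0.0, 0.0, 1.0]] [[444.0, 0.0, 255.4], [0.0, 444.0, 196.8], [0.0, 0.0, 1.0]]
top [[0.063, 0.975, -0.211, 0.153], [-0.998, 0.063, -0.007, -0.029], [0.007, 0.211, 0.977, 1.452], [0.0, 0.0, 0.0, 1.0]] [[486.1, 0.0, 250.7], [0.0, 486.1, 195.7], [0.0, 0.0, 1.0]]
wrist [[0.371, -0.878, -0.303, 0.19], [0.929, 0.35, 0.123, 0.704], [-0.002, -0.327, 0.945, 0.373], [0.0, 0.0, 0.0, 1.0]] [[284.4, 0.0, 255.3], [0.0, 284.4, 191.6], [0.0, 0.0, 1.0]]
{'t': 0.15, 'q': array([-1.26772802,  0.59992461, -0.00253867,  1.59994054,  0.00178367,
        0.94291608, -0.07974265]), 'qd': array([ 0.00025246, -0.00246963,  0.0005931 , -0.00386717,  0.00140694,
        0.00168714,  0.00127699]), 'effort': array([ 3.58074969e-03, -7.76995325e+01,  1.56708363e+00, -2.58240992e+01,
        1.25173229e-02,  6.77964039e-03,  2.59148487e-05]), 'ee_pos': array([0.26865991, 0.67309352, 0.30322945]), 'eef_rot': array([[-9.28788450e-01,  3.70610169e-01, -3.41940431e-04],
       [ 3.70610313e-01,  9.28787761e-01, -1.13601717e-03],
       [-1.03429428e-04, -1.18184627e-03, -9.99999296e-01]]), 'force': array([-0.02729835,  0.15036313, -0.00703312]), 'wrist_torque': array([0.00900785, 0.02583741, 0.00958066]), 'grip_width': 1.0017522182227399}
```

View pics/top0.png

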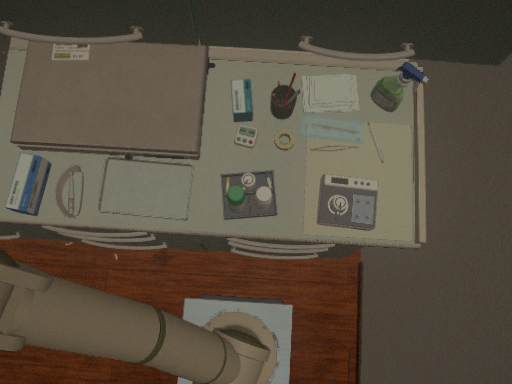

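View pics/scene0.png

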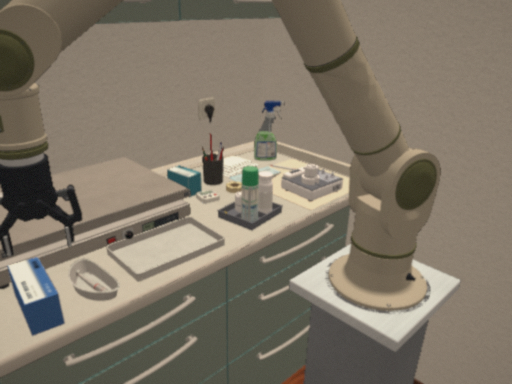

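The top view shows the tray at about (147,188), the caddy at (249,195) with the green can at (236,194), bottle at (264,194) and spare at (248,180). The care unit is at (348,203), its filter at (338,205). The scene view confirms that the can and bottle are upright.

Run:
```python
import cv2,numpy as np
a=cv2.imread('pics/top0.png')
c=cv2.resize(a[160:236,214:390],None,fx=4.5,fy=4.5,interpolation=cv2.INTER_CUBIC)
b=cv2.resize(a[145:227,90:205],None,fx=2.8,fy=2.8,interpolation=cv2.INTER_CUBIC)
o=np.zeros((c.shape[0]+b.shape[0],c.shape[1],3),np.uint8);o[:c.shape[0]]=c;o[c.shape[0]:,:b.shape[1]]=b
o=np.clip(o.astype(float)*1.6,0,255).astype(np.uint8)
print(o.shape);cv2.imwrite('pics/c1.png',o)
```

```text
(572, 792, 3)
```

View pics/c1.png

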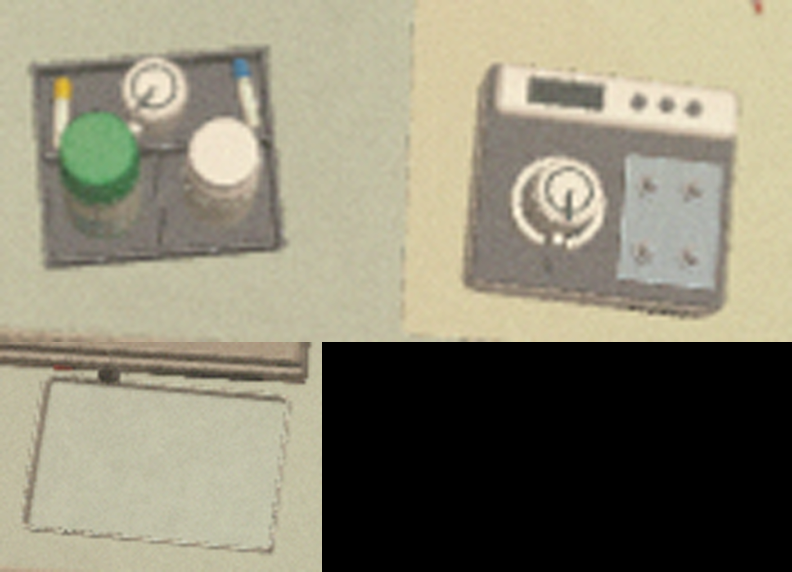

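Run:
```python
from h import *
s=load('top0.png')
A=lambda x,y:(214+x/4.5-.4,160+y/4.5-.4); B=lambda x,y:(90+x/2.8-.3,145+(y-342)/2.8-.3)
def quad(n,P,z):
    Q=np.array([onz(s,*p,z) for p in P]);c=Q.mean(0)
    l=[np.linalg.norm(Q[i]-Q[(i+1)%4]).round(3) for i in range(4)]
    v=(Q[0]+Q[1]-Q[2]-Q[3]); w=(Q[0]+Q[3]-Q[1]-Q[2]) # +x dir, +y dir
    print(n,c.round(4),l,np.arctan2(v[1],v[0]).round(3),np.arctan2(-w[0],w[1]).round(3)); return c,Q
quad('caddy',[A(33,67),A(267,50),A(283,243),A(48,265)],.026)
quad('unit',[A(490,66),A(738,92),A(722,312),A(467,285)],.05)
quad('tray',[B(50,378),B(290,398),B(272,550),B(25,525)],.024)
for n,p,z in[('can',A(99,145),.175),('bot',A(222,151),.134),('spare',A(154,87),.062),('used',A(569,188),.108),('collar',A(558,203),.07),('notch',A(560,240),.07)]:
    print(n,onz(s,*p,z).round(4),np.linalg.norm(onz(s,*p,z)[:2]).round(3))
a=onz(s,*A(154,87),.062)
for p in [(135,107)]:
    b=onz(s,*A(*p),.062)-a;print('spare ridge yaw',np.arctan2(-b[1],-b[0]))
b=onz(s,*A(570,213),.108)-onz(s,*A(569,188),.108);print('used',np.arctan2(-b[1],-b[0]))
```

```text
caddy [ 0.4654 -0.0126  0.026 ] [np.float64(0.158), np.float64(0.133), np.float64(0.156), np.float64(0.135)] 0.142 0.149
unit [ 0.4574 -0.3072  0.05  ] [np.float64(0.166), np.float64(0.149), np.float64(0.167), np.float64(0.148)] -0.066 -0.043
tray [0.4663 0.2972 0.024 ] [np.float64(0.266), np.float64(0.168), np.float64(0.268), np.float64(0.165)] -0.032 -0.029
can [0.4367 0.0212 0.175 ] 0.437
bot [ 0.4469 -0.0532  0.134 ] 0.45
spare [ 0.503  -0.0076  0.062 ] 0.503
used [ 0.4431 -0.2731  0.108 ] 0.52
collar [ 0.4409 -0.2731  0.07  ] 0.519
notch [ 0.4167 -0.275   0.07  ] 0.499
spare ridge yaw -0.6798217546729265
used 0.06415425010206635
```

apply_moves(travel=[[1.3,-3.3,0],[1.3,-3.3,0],[1.3,-3.3,0],[1.3,-3.3,0],[1.3,-3.3,0]], spin=[-0.06,-0.06,-0.06,-0.06,-0.06], jaw=[100,100,100,100,100], grip_force=40)

```text
t: 0.57
ee_pos: [0.3283, 0.5093, 0.2999]
eef_rot: [[-0.779, 0.627, -0.004], [0.627, 0.779, 0.002], [0.004, -0.001, -1.0]]
force: [0.7, 0.4, -0.5]
grip_width: 1.0
```

apply_moves(travel=[[1.2,-3.3,0],[1.2,-3.3,0],[1.2,-3.3,0],[1.2,-3.3,0],[1.2,-3.3,0]], spin=[-0.06,-0.06,-0.06,-0.06,-0.06], jaw=[100,100,100,100,100])

```text
t: 0.98
ee_pos: [0.3895, 0.3355, 0.2994]
eef_rot: [[-0.546, 0.838, -0.004], [0.838, 0.546, 0.003], [0.004, -0.002, -1.0]]
force: [0.5, 0.6, 0.6]
grip_width: 1.0
```

apply_moves(travel=[[0.8,-3.3,0],[0.8,-3.3,0],[0.8,-3.3,0],[0.8,-3.3,0],[0.8,-3.3,0]], spin=[-0.06,-0.06,-0.06,-0.06,-0.06], jaw=[100,100,100,100,100])

```text
t: 1.4
ee_pos: [0.4306, 0.1618, 0.2997]
eef_rot: [[-0.259, 0.966, -0.002], [0.966, 0.259, 0.004], [0.005, -0.001, -1.0]]
force: [0.8, 0.1, -0.0]
grip_width: 1.001
```

apply_moves(travel=[[0.3,-3.2,0],[0.2,-3.2,0],[0.2,-3.2,0],[0,-2.8,0],[0,-1.2,0]], spin=[-0.03,-0.03,-0.03,-0.03,-0.03], jaw=[100,100,100,100,100])

```text
t: 1.82
ee_pos: [0.4378, 0.0152, 0.3002]
eef_rot: [[-0.096, 0.995, 0.001], [0.995, 0.096, 0.004], [0.004, 0.001, -1.0]]
force: [0.5, -0.1, -0.8]
grip_width: 0.998
```

Run:
```python
from h import *
s=snap('wrist','w1.png'); o=robot.get_obs(); print(o['ee_pos'],o['eef_rot'][:,1],o['q'])
for P in [(.4367,.0212,.175),(.4469,-.0532,.134),(.503,-.0076,.062)]: print(proj(s,P))
g=o['ee_pos']+o['eef_rot']@[0,0,.054]; print('grasp',proj(s,g))
```

```text
[0.43784441 0.01421181 0.30029728] [0.99573226 0.09228313 0.00104857] [-0.44503403  0.27404596  0.36062371  2.24984142 -0.16608646  0.64009728
  0.1291698 ]
[[255.32803225 205.82685516]]
[[258.44308848 262.64408321]]
[[310.04471693 197.69539274]]
grasp [[256.42057308 270.38805341]]
```

View pics/w1.png

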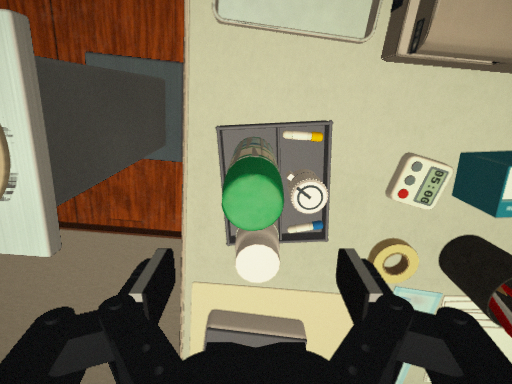

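The wrist view shows the green cap at about (252,197), the white cap at (258,261), the spare at (309,196) and the ridge pointing to its lower left. All of it agrees with the predictions.

Run:
```python
from h import *
s=load('w1.png'); im=s['image']; h=cv2.cvtColor(im,cv2.COLOR_RGB2HSV)
m=((h[...,0]>45)&(h[...,0]<85)&(h[...,1]>120)).astype(np.uint8)
m[:, :190]=0;m[:,300:]=0
c=max(cv2.findContours(m,0,2)[0],key=cv2.contourArea);print(cv2.boundingRect(c),cv2.contourArea(c))
x,y,w,hh=cv2.boundingRect(c)
# widest row, bottom edge => top disc
print([ (r,np.where(m[r])[0][[0,-1]]) for r in range(y+2,y+hh,8)])
for v in(196,200): print(onz(s,252.5,v,.175))
w=(h[...,1]<40)&(h[...,2]>200); 
c=[c for c in cv2.findContours(w.astype(np.uint8),0,2)[0] if cv2.contourArea(c)>300]
for k in c: print(cv2.boundingRect(k),cv2.minEnclosingCircle(k))
print('bottle',onz(s,257.5,261,.134),'spare',onz(s,309,196,.062))
```

```text
(222, 157, 62, 74) 3588.0
[(159, array([241, 264])), (167, array([231, 275])), (175, array([226, 279])), (183, array([224, 281])), (191, array([223, 282])), (199, array([222, 283])), (207, array([222, 282])), (215, array([226, 279])), (223, array([232, 272]))]
[0.4339012 0.0286893 0.175    ]
[0.43419093 0.02558127 0.175     ]
(398, 292, 38, 20) ((416.36138916015625, 297.28216552734375), 18.652528762817383)
(236, 245, 44, 38) ((257.33721923828125, 263.5), 21.806659698486328)
(0, 12, 49, 245) ((23.5, 134.0), 124.24280548095703)
(283, 7, 55, 26) ((310.20623779296875, 24.215625762939453), 27.21766471862793)
(219, 0, 74, 26) ((255.5, 9.5), 36.91215515136719)
bottle [ 0.44581978 -0.05147919  0.134     ] spare [ 0.50147494 -0.00565716  0.062     ]
```

apply_moves(travel=[[-0.1,0.8,-2],[0,0.1,-3.5],[0,0,-3.0],[0,0,-1.5],[0,0,-0.4]], spin=[0,0,0,0,0], jaw=[100,100,100,100,100])

```text
t: 2.28
ee_pos: [0.439, 0.025, 0.1949]
eef_rot: [[-0.089, 0.996, 0.009], [0.996, 0.089, 0.007], [0.006, 0.01, -1.0]]
force: [0.4, 0.4, 0.1]
grip_width: 1.002
```

apply_moves(travel=[[0,0,0],[0,0,0],[0,0,0],[0,0,0],[0,0,0]], spin=[0,0,0,0,0], jaw=[52,52,52,52,52])

```text
t: 2.7
ee_pos: [0.4393, 0.0268, 0.1961]
eef_rot: [[-0.091, 0.996, 0.008], [0.996, 0.091, 0.007], [0.007, 0.009, -1.0]]
force: [0.5, -0.6, -2.7]
grip_width: 0.56
```

apply_moves(travel=[[-0.1,-0.15,0],[0,0,0],[0,0,0],[0,0,0],[0,0,0]], spin=[0,0,0,0,0], jaw=[52,30,20,10,0], grip_force=50)

```text
t: 3.12
ee_pos: [0.4388, 0.0255, 0.198]
eef_rot: [[-0.092, 0.996, 0.012], [0.996, 0.092, 0.008], [0.007, 0.013, -1.0]]
force: [0.5, 0.4, -3.3]
grip_width: 0.556
```

apply_moves(travel=[[0,0,0],[0,0,0],[0,0,0.5],[0,0,1],[0,0,1]], spin=[0,0,0,0,0], jaw=[0,0,0,0,0])

```text
t: 3.53
ee_pos: [0.438, 0.0252, 0.2225]
eef_rot: [[-0.091, 0.996, 0.008], [0.996, 0.091, 0.007], [0.007, 0.009, -1.0]]
force: [0.2, 0.0, -2.7]
grip_width: 0.552
```

apply_moves(travel=[[0,0,1.5],[0,0,1.5],[0.3,1.0,0],[0.3,2.5,0],[0.3,3.3,0]], spin=[0,0,0,0,0], jaw=[0,0,0,0,0])

```text
t: 3.95
ee_pos: [0.4469, 0.09, 0.2563]
eef_rot: [[-0.08, 0.997, 0.011], [0.997, 0.08, 0.007], [0.006, 0.011, -1.0]]
force: [0.5, 0.4, -3.0]
grip_width: 0.554
```

apply_moves(travel=[[0.3,3.3,0],[0.3,3.3,0],[0.2,3.3,0],[0,3.3,0],[0,3.3,0]], spin=[0,0,0,0,0], jaw=[0,0,0,0,0])

```text
t: 4.37
ee_pos: [0.4541, 0.2657, 0.2544]
eef_rot: [[-0.077, 0.997, 0.011], [0.997, 0.077, 0.007], [0.006, 0.012, -1.0]]
force: [1.4, 0.1, -3.0]
grip_width: 0.554
```

apply_moves(travel=[[0,3.3,0],[0,3.3,0],[0,3.3,0],[0,2,0],[0,0.8,0]], spin=[0,0,0,0,0], jaw=[0,0,0,0,0])

```text
t: 4.78
ee_pos: [0.4483, 0.4107, 0.2498]
eef_rot: [[-0.088, 0.996, 0.009], [0.996, 0.088, 0.009], [0.008, 0.009, -1.0]]
force: [0.5, 0.2, -2.5]
grip_width: 0.552
```

Run:
```python
from h import *
o=robot.get_obs();print(o['ee_pos'],o['q'],o['force']); s=snap('scene','s1.png')
a=cv2.imread('pics/s1.png')[100:330,0:340];cv2.imwrite('pics/s1c.png',cv2.resize(a,None,fx=2.3,fy=2.3,interpolation=cv2.INTER_CUBIC))
```

```text
[0.4482833  0.41070291 0.24978895] [-1.06917572  0.54091816  0.34693603  1.94876112 -0.28125331  0.68550383
 -0.46306956] [ 0.5377494   0.24669918 -2.47395184]
```

View pics/s1c.png

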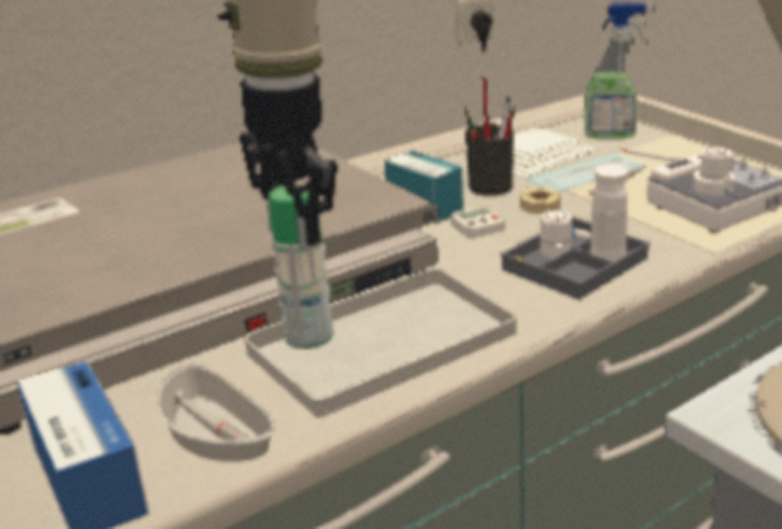

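The can hangs upright at about (300,270) over the far left part of the tray, with bottle and spare undisturbed. Now lower it.

apply_moves(travel=[[0.4,-0.8,-0.5],[0.2,-0.5,-1.2],[0,0,-1.4],[0,0,-1.2],[0,0,-0.7]], spin=[0,0,0,0,0], jaw=[0,0,0,0,0])

```text
t: 5.25
ee_pos: [0.4544, 0.3927, 0.196]
eef_rot: [[-0.087, 0.996, 0.009], [0.996, 0.087, 0.007], [0.006, 0.009, -1.0]]
force: [-0.1, 0.4, -3.1]
grip_width: 0.553
```

apply_moves(travel=[[0,0,-0.2],[0,0,-0.2],[0,0,-0.1],[0,0,0],[0,0,0]], spin=[0,0,0,0,0], jaw=[0,0,0,0,0])

```text
t: 5.67
ee_pos: [0.4557, 0.3878, 0.1939]
eef_rot: [[-0.08, 0.997, 0.007], [0.997, 0.08, 0.009], [0.008, 0.008, -1.0]]
force: [0.6, -0.7, -2.1]
grip_width: 0.556
```

apply_moves(travel=[[0,0,-0.1],[0,0,-0.1],[0,0,-0.1],[0,0,0],[0,0,0]], spin=[0,0,0,0,0], jaw=[0,0,0,0,0])

```text
t: 6.08
ee_pos: [0.4566, 0.3869, 0.1929]
eef_rot: [[-0.078, 0.997, 0.008], [0.997, 0.078, 0.011], [0.01, 0.009, -1.0]]
force: [-0.3, 0.1, -2.9]
grip_width: 0.554
```

apply_moves(travel=[[0,0,-0.15],[0,0,-0.15],[0,0,-0.15],[0,0,0],[0,0,0]], spin=[0,0,0,0,0], jaw=[0,0,0,0,0])

```text
t: 6.5
ee_pos: [0.4568, 0.3877, 0.193]
eef_rot: [[-0.079, 0.997, 0.009], [0.997, 0.079, 0.015], [0.015, 0.01, -1.0]]
force: [-0.3, -1.0, -3.0]
grip_width: 0.559
```

apply_moves(travel=[[0,0,-0.3],[0,0,-0.3],[0,0,0],[0,0,0],[0,0,0]], spin=[0,0,0,0,0], jaw=[0,0,0,0,0])

```text
t: 6.92
ee_pos: [0.4565, 0.3899, 0.1927]
eef_rot: [[-0.08, 0.997, 0.009], [0.997, 0.079, 0.022], [0.022, 0.01, -1.0]]
force: [0.8, 0.1, -3.1]
grip_width: 0.554
```

Run:
```python
from h import *
o=robot.get_obs();print(o)
s=snap('scene','s2.png')
a=cv2.imread('pics/s2.png')[120:320,60:300];cv2.imwrite('pics/s2c.png',cv2.resize(a,None,fx=3,fy=3,interpolation=cv2.INTER_CUBIC))
```

```text
{'t': 6.9167, 'q': array([-0.98882538,  0.60522559,  0.28566637,  2.00994732, -0.33331205,
        0.54852447, -0.38867705]), 'qd': array([ 0.00053196,  0.00418941, -0.00160231,  0.00058229, -0.00056916,
       -0.00623081,  0.00053919]), 'effort': array([-5.93364704e-02, -6.89505744e+01,  6.37945756e+00, -1.71698606e+01,
       -4.33317258e-02, -2.74678424e-02, -1.12927275e-03]), 'ee_pos': array([0.45649435, 0.3898765 , 0.19269421]), 'eef_rot': array([[-0.07953616,  0.99679431,  0.00866599],
       [ 0.99659678,  0.07932555,  0.02241227],
       [ 0.02165299,  0.01041909, -0.99971125]]), 'force': array([ 0.83500365,  0.09607711, -3.05155383]), 'wrist_torque': array([-0.03477026,  0.01963234,  0.01854978]), 'grip_width': 0.5540920338851332}
```

View pics/s2c.png

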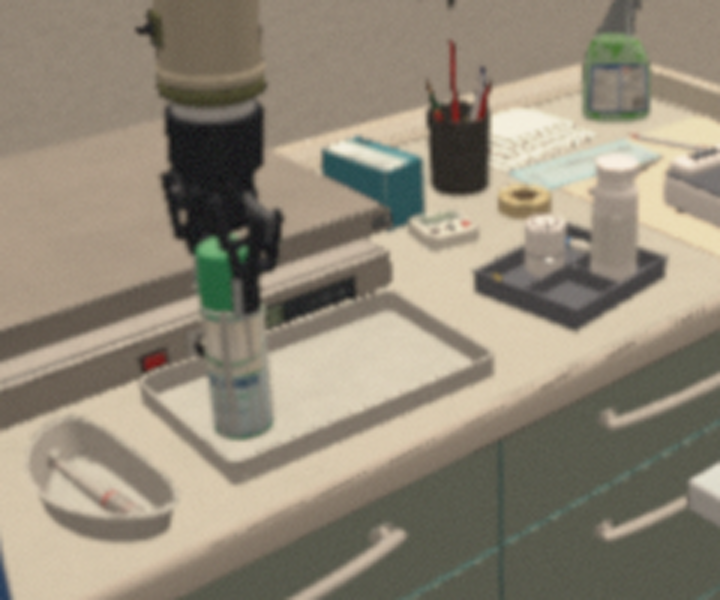

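The can stands just above or on the tray floor at about (240,400), upright. I'll push down slightly more and read the force.

apply_moves(travel=[[0,0,-0.5],[0,0,-0.5],[0,0,-0.5],[0,0,-0.3],[0,0,-0.3]], spin=[0,0,0,0,0], jaw=[0,0,0,0,0])

```text
t: 7.38
ee_pos: [0.4567, 0.3918, 0.1895]
eef_rot: [[-0.078, 0.997, 0.007], [0.996, 0.077, 0.038], [0.037, 0.01, -0.999]]
force: [-7.3, -6.3, 35.9]
grip_width: 0.554
```

apply_moves(travel=[[0,0,0.15],[0,0,0.1],[0,0,0],[0,0,0],[0,0,0]], spin=[0,0,0,0,0], jaw=[0,0,62,68,75])

```text
t: 7.8
ee_pos: [0.4572, 0.3912, 0.1916]
eef_rot: [[-0.077, 0.997, 0.008], [0.996, 0.077, 0.037], [0.037, 0.011, -0.999]]
force: [-0.1, 0.6, -0.1]
grip_width: 0.747
```

apply_moves(travel=[[0,0,0],[0,0,1.5],[0,0,3],[0,0,3],[0,0,3]], spin=[0,0,0,0,0], jaw=[90,100,100,100,100])

```text
t: 8.22
ee_pos: [0.4547, 0.3894, 0.2907]
eef_rot: [[-0.077, 0.997, -0.002], [0.997, 0.077, 0.025], [0.025, -0.0, -1.0]]
force: [0.0, 0.6, -0.0]
grip_width: 1.001
```

apply_moves(travel=[[0,-2,0],[0,-3.3,0],[0,-3.5,0],[0,-3.5,0],[0,-3.5,0]], spin=[0,0,0,0,0], jaw=[100,100,100,100,100])

```text
t: 8.63
ee_pos: [0.4555, 0.2374, 0.2961]
eef_rot: [[-0.091, 0.996, 0.007], [0.995, 0.091, 0.035], [0.034, 0.01, -0.999]]
force: [0.4, -0.9, -0.1]
grip_width: 1.005
```

apply_moves(travel=[[0,-3.5,0],[0,-3.5,0],[0,-3.5,0],[0,-3.5,-1],[0,-3.5,-1]], spin=[0,0,0,0,0], jaw=[100,100,100,100,100])

```text
t: 9.05
ee_pos: [0.455, 0.0553, 0.2766]
eef_rot: [[-0.094, 0.995, 0.011], [0.995, 0.094, 0.036], [0.035, 0.014, -0.999]]
force: [0.3, 0.0, -0.5]
grip_width: 1.003
```

apply_moves(travel=[[0,-3.3,-1],[0,-3.3,-1],[0,-2.5,0],[0,-1,0],[0,0,0]], spin=[0,0,0,0,0], jaw=[100,100,100,100,100])

```text
t: 9.47
ee_pos: [0.4533, -0.058, 0.2537]
eef_rot: [[-0.085, 0.996, 0.01], [0.996, 0.084, 0.032], [0.031, 0.012, -0.999]]
force: [0.4, 0.9, 0.5]
grip_width: 0.999
```

apply_moves(travel=[[-0.5,0.4,-2],[-0.2,0,-3],[0,0,-3],[0,0,-1.7],[0,0,-0.5]], spin=[0,0,0,0,0], jaw=[100,100,100,100,100])

```text
t: 9.88
ee_pos: [0.4487, -0.0517, 0.1498]
eef_rot: [[-0.085, 0.996, 0.017], [0.996, 0.084, 0.033], [0.031, 0.02, -0.999]]
force: [0.4, -0.1, 0.7]
grip_width: 1.002
```

apply_moves(travel=[[-0.4,-0.25,0],[0,0,0],[0,0,0],[0,0,0],[0,0,0]], spin=[0,0,0,0,0], jaw=[80,65,50,30,0])

```text
t: 10.3
ee_pos: [0.4449, -0.0524, 0.1511]
eef_rot: [[-0.087, 0.996, 0.017], [0.996, 0.087, 0.034], [0.032, 0.02, -0.999]]
force: [1.3, -0.6, -1.4]
grip_width: 0.541
```

apply_moves(travel=[[0,0,0],[0,0,0],[0,0,0.5],[0,0,1],[0,0,1.5]], spin=[0,0,0,0,0], jaw=[0,0,0,0,0])

```text
t: 10.72
ee_pos: [0.4449, -0.0521, 0.1826]
eef_rot: [[-0.088, 0.996, 0.017], [0.996, 0.087, 0.034], [0.032, 0.02, -0.999]]
force: [1.0, 1.0, -2.0]
grip_width: 0.545
```

apply_moves(travel=[[0,0,1.5],[0.2,1,0.5],[0.2,2.5,0],[0.2,3.3,0],[0.2,3.3,0]], spin=[0,0,0,0,0], jaw=[0,0,0,0,0])

```text
t: 11.13
ee_pos: [0.4534, 0.0449, 0.2091]
eef_rot: [[-0.074, 0.997, 0.024], [0.997, 0.073, 0.032], [0.03, 0.026, -0.999]]
force: [0.8, 0.7, -1.8]
grip_width: 0.548
```

apply_moves(travel=[[0.2,3.3,0],[0,3.3,0],[0,3.3,0],[0,3.3,0],[0,3.3,0]], spin=[0,0,0,0,0], jaw=[0,0,0,0,0])

```text
t: 11.55
ee_pos: [0.4546, 0.2173, 0.2123]
eef_rot: [[-0.071, 0.997, 0.027], [0.997, 0.07, 0.034], [0.032, 0.029, -0.999]]
force: [0.9, 0.1, -1.5]
grip_width: 0.545
```

apply_moves(travel=[[0,3,0],[0,2,0],[0,1,0],[0,0.4,0],[0,0,0]], spin=[0,0,0,0,0], jaw=[0,0,0,0,0])

```text
t: 11.97
ee_pos: [0.4521, 0.2928, 0.2139]
eef_rot: [[-0.082, 0.996, 0.027], [0.996, 0.081, 0.037], [0.035, 0.03, -0.999]]
force: [-0.7, 0.2, -1.3]
grip_width: 0.544
```

apply_moves(travel=[[0,-0.5,-1.5],[0,-0.3,-2],[0,0,-1.7],[0,0,-0.9],[0,0,-0.4]], spin=[0,0,0,0,0], jaw=[0,0,0,0,0])

```text
t: 12.38
ee_pos: [0.4537, 0.2773, 0.1494]
eef_rot: [[-0.075, 0.997, 0.031], [0.997, 0.074, 0.037], [0.034, 0.033, -0.999]]
force: [-0.6, 0.4, -2.0]
grip_width: 0.542
```

apply_moves(travel=[[0,0,-0.3],[0,0,-0.1],[0,0,0],[0,0,0],[0,0,0]], spin=[0,0,0,0,0], jaw=[0,0,0,0,0])

```text
t: 12.8
ee_pos: [0.456, 0.2744, 0.1493]
eef_rot: [[-0.069, 0.997, 0.033], [0.997, 0.067, 0.04], [0.038, 0.036, -0.999]]
force: [0.0, 0.3, -2.2]
grip_width: 0.545
```

apply_moves(travel=[[0,0,-0.3],[0,0,-0.3],[0,0,-0.3],[0,0,-0.2],[0,0,-0.1]], spin=[0,0,0,0,0], jaw=[0,0,0,0,0])

```text
t: 13.22
ee_pos: [0.4572, 0.2741, 0.1468]
eef_rot: [[-0.066, 0.997, 0.037], [0.997, 0.064, 0.051], [0.048, 0.04, -0.998]]
force: [-1.0, -0.5, -0.5]
grip_width: 0.545
```

apply_moves(travel=[[0,0,0],[0,0,0],[0,0,0],[0,0,2],[0,0,3]], spin=[0,0,0,0,0], jaw=[62,75,100,100,100])

```text
t: 13.63
ee_pos: [0.4562, 0.2728, 0.1937]
eef_rot: [[-0.065, 0.997, 0.032], [0.997, 0.064, 0.046], [0.044, 0.035, -0.998]]
force: [-0.2, 0.6, 0.1]
grip_width: 1.003
```

apply_moves(travel=[[0,-2,2],[0,-3.5,1],[0,-3.5,0],[0,-3.5,0],[0,-3.5,0]], spin=[0,0,0,0,0], jaw=[100,100,100,100,100])

```text
t: 14.05
ee_pos: [0.4578, 0.1177, 0.2278]
eef_rot: [[-0.082, 0.996, 0.039], [0.996, 0.08, 0.05], [0.047, 0.043, -0.998]]
force: [0.8, -0.3, 0.0]
grip_width: 1.0
```

apply_moves(travel=[[0,-3.5,0],[0,-3.5,0],[0,-3.5,0],[0,-3.5,0],[0,-3.5,0]], spin=[0,0,0,0,0], jaw=[100,100,100,100,100])

```text
t: 14.47
ee_pos: [0.4572, -0.0646, 0.227]
eef_rot: [[-0.086, 0.996, 0.04], [0.995, 0.084, 0.049], [0.046, 0.044, -0.998]]
force: [1.0, 0.8, 0.5]
grip_width: 0.996
```

Run:
```python
from h import *
o=robot.get_obs();print(o['q'],o['ee_pos'],o['eef_rot'])
s=snap('top','t2.png'); im=s['image']
a=cv2.imread('pics/t2.png')[140:240,90:390];cv2.imwrite('pics/t2c.png',np.clip(1.5*cv2.resize(a,None,fx=2.66,fy=2.66,interpolation=cv2.INTER_CUBIC).astype(float),0,255).astype(np.uint8))
```

```text
[-0.16254701  0.41986235  0.28375999  2.29249243 -0.40161167  0.4401732
  0.5443558 ] [ 0.45715234 -0.06459449  0.22704559] [[-0.08556782  0.99554235  0.03966828]
 [ 0.99527712  0.08357748  0.04937869]
 [ 0.0458432   0.04370616 -0.99799207]]
```

View pics/t2c.png

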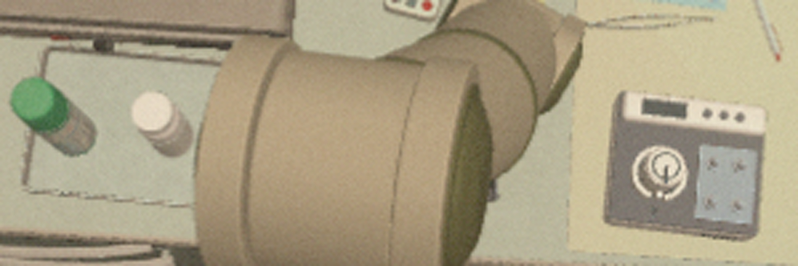

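Top view: the can (40,105) and bottle (155,112) stand in the tray, and the unit is untouched at (685,165). The tool has drifted by a few degrees of tilt, and I'll rotate so that it cancels. Now to the used filter.

apply_moves(travel=[[0,-2.5,0],[0,-2.5,0],[0,-2.5,0],[0,-2.5,0],[0,-2.5,0]], spin=[-0.12,-0.12,-0.12,-0.12,-0.12], jaw=[100,100,100,100,100])

```text
t: 14.93
ee_pos: [0.4565, -0.2037, 0.2266]
eef_rot: [[0.514, 0.856, 0.06], [0.857, -0.515, 0.013], [0.042, 0.045, -0.998]]
force: [0.3, 0.5, 0.7]
grip_width: 1.003
```

apply_moves(travel=[[0,-2.5,0],[0,-2.5,0],[0,-2,0],[0,-1,0],[0,0,0]], spin=[-0.12,-0.12,-0.12,-0.12,-0.12], jaw=[100,100,100,100,100])

```text
t: 15.35
ee_pos: [0.4561, -0.2932, 0.2262]
eef_rot: [[0.919, 0.39, 0.056], [0.392, -0.919, -0.03], [0.04, 0.05, -0.998]]
force: [-0.0, -0.5, -0.3]
grip_width: 1.003
```

Run:
```python
from h import *
o=robot.get_obs();print(o['q'],o['ee_pos'],o['eef_rot'])
s=snap('wrist','w2.png')
for P in [(.4425,-.2731,.108),(.4405,-.2731,.07)]: print(proj(s,P))
```

```text
[ 1.63278842e-02  5.59571721e-01  6.63859508e-01  2.15403130e+00
 -6.70325969e-01  5.65803048e-01  9.59943606e-04] [ 0.45614868 -0.29321349  0.22617965] [[ 0.91896059  0.3902946   0.05640538]
 [ 0.39230893 -0.91933725 -0.03021128]
 [ 0.04006426  0.04989131 -0.99795076]]
[[214.72979082 228.78370005]]
[[217.75446604 212.39536866]]
```

View pics/w2.png

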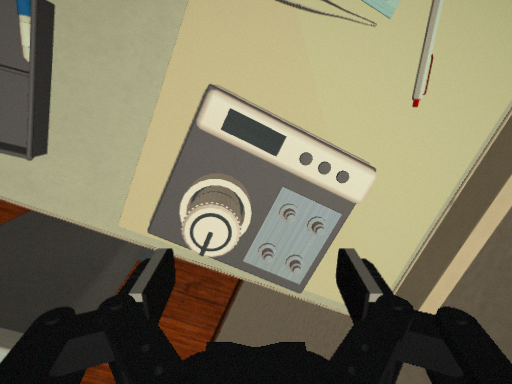

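The wrist view shows the unit with the used filter's top at (212,233) and the collar's centre at (216,210), within 4 px of the prediction. The ridge points to about (205,252).

Run:
```python
from h import *
s=load('w2.png')
c=onz(s,212,233,.108);print(c, onz(s,216,210,.07))
r=onz(s,206,251,.108)-c;print('used yaw',np.arctan2(-r[1],-r[0]))
# deck corners: far-left, far-right, near-right, near-left
Q=np.array([onz(s,*p,.05) for p in[(206,88),(376,172),(300,293),(149,233)]]);print(Q.round(4),Q.mean(0))
for i,j in((0,1),(1,2),(2,3),(3,0)): print(np.linalg.norm(Q[i]-Q[j]),np.arctan2(*(Q[j]-Q[i])[[1,0]]))
```

```text
[ 0.43863977 -0.27244185  0.108     ] [ 0.44198843 -0.27094066  0.07      ]
used yaw 0.06573442437338195
[[ 0.5308 -0.227   0.05  ]
 [ 0.5235 -0.3941  0.05  ]
 [ 0.3811 -0.3847  0.05  ]
 [ 0.3896 -0.2223  0.05  ]] [ 0.45627469 -0.3070313   0.05      ]
0.16728030503845828 -1.6147363769636554
0.14270831529954625 3.075095899405546
0.16255120269259343 1.518210523821293
0.14127479023399048 -0.03320600172248629
```

apply_moves(travel=[[0,0,0],[0,0,0],[0,0,0],[0,0,0],[0,0,0]], spin=[-0.12,-0.12,-0.12,-0.12,-0.12], jaw=[100,100,100,100,100])

```text
t: 15.82
ee_pos: [0.4567, -0.2902, 0.2244]
eef_rot: [[0.979, -0.201, 0.027], [-0.199, -0.978, -0.055], [0.037, 0.048, -0.998]]
force: [0.7, -1.3, 0.0]
grip_width: 1.001
```

apply_moves(travel=[[0,0,0],[0,0,0],[0,0,0],[0,0,0],[0,0,0]], spin=[-0.12,-0.12,-0.12,-0.12,-0.12], jaw=[100,100,100,100,100])

```text
t: 16.23
ee_pos: [0.4579, -0.286, 0.2226]
eef_rot: [[0.689, -0.725, -0.013], [-0.724, -0.687, -0.057], [0.033, 0.049, -0.998]]
force: [0.7, -0.6, -0.5]
grip_width: 1.001
```

apply_moves(travel=[[0,0,0],[0,0,0],[0,0,0],[0,0,0],[0,0,0]], spin=[-0.12,-0.12,-0.12,-0.12,-0.12], jaw=[100,100,100,100,100])

```text
t: 16.65
ee_pos: [0.4592, -0.2815, 0.22]
eef_rot: [[0.15, -0.988, -0.049], [-0.988, -0.148, -0.036], [0.028, 0.054, -0.998]]
force: [0.6, 0.7, 0.5]
grip_width: 0.999
```

apply_moves(travel=[[-0.8,0.5,0],[-0.7,0.5,-1.5],[-0.1,0.1,-2.5],[0,0,-2],[0,0,-1]], spin=[0,0,0,0,0], jaw=[100,100,100,100,100])

```text
t: 17.07
ee_pos: [0.4415, -0.266, 0.147]
eef_rot: [[0.177, -0.983, -0.054], [-0.984, -0.175, -0.04], [0.03, 0.06, -0.998]]
force: [-0.3, -0.9, -0.2]
grip_width: 1.001
```

apply_moves(travel=[[0.2,-0.4,0],[0,0,0],[0,0,0],[0,0,0],[0,0,0]], spin=[0,0,0,0,0], jaw=[85,65,55,40,0], grip_force=40)

```text
t: 17.48
ee_pos: [0.4424, -0.2686, 0.1477]
eef_rot: [[0.194, -0.979, -0.054], [-0.981, -0.192, -0.038], [0.027, 0.061, -0.998]]
force: [-0.7, -0.2, -0.4]
grip_width: 0.484
```

apply_moves(travel=[[0,0,0],[0,0,0],[0,0,0.6],[0,0,1],[0,0,1.5]], spin=[0,0,0,0,0], jaw=[0,0,0,0,0])

```text
t: 17.9
ee_pos: [0.4417, -0.2679, 0.1792]
eef_rot: [[0.197, -0.979, -0.058], [-0.98, -0.195, -0.038], [0.026, 0.064, -0.998]]
force: [-0.3, 0.0, -0.9]
grip_width: 0.487
```

apply_moves(travel=[[0,0,2],[0.1,1,1.5],[0.2,2.5,0.3],[0.2,3.5,0],[0.2,3.5,0]], spin=[0,0,0,0,0], jaw=[0,0,0,0,0])

```text
t: 18.32
ee_pos: [0.4479, -0.1682, 0.2248]
eef_rot: [[0.187, -0.981, -0.053], [-0.982, -0.185, -0.045], [0.035, 0.061, -0.998]]
force: [-0.1, 0.3, -1.0]
grip_width: 0.484
```

apply_moves(travel=[[0.2,3.5,0],[0.2,3.5,0],[0.2,3.5,0],[0.2,3.5,0],[0.2,3.5,0]], spin=[0,0,0,0,0], jaw=[0,0,0,0,0])

```text
t: 18.73
ee_pos: [0.4566, 0.0139, 0.2277]
eef_rot: [[0.184, -0.982, -0.051], [-0.982, -0.182, -0.045], [0.035, 0.058, -0.998]]
force: [0.4, 0.5, -1.1]
grip_width: 0.487
```

apply_moves(travel=[[0.2,3.5,0],[0.2,3.5,0],[0.2,3.5,0],[0,2.5,0],[0,1.2,0]], spin=[0,0,0,0,0], jaw=[0,0,0,0,0])

```text
t: 19.15
ee_pos: [0.4608, 0.1686, 0.2292]
eef_rot: [[0.192, -0.98, -0.051], [-0.981, -0.189, -0.046], [0.035, 0.059, -0.998]]
force: [0.3, 0.4, -1.0]
grip_width: 0.486
```

apply_moves(travel=[[0.2,1,-2],[0.2,0.3,-3.5],[0,0,-3],[0,0,-2],[0,0,-1]], spin=[0,0,0,0,0], jaw=[0,0,0,0,0])

```text
t: 19.57
ee_pos: [0.4656, 0.1914, 0.1131]
eef_rot: [[0.207, -0.977, -0.044], [-0.978, -0.205, -0.045], [0.035, 0.052, -0.998]]
force: [-3.4, 21.6, 42.9]
grip_width: 0.481
```

apply_moves(travel=[[0,0,-0.4],[0,0,-0.3],[0,0,-0.3],[0,0,-0.2],[0,0,-0.1]], spin=[0,0,0,0,0], jaw=[0,0,0,0,0])

```text
t: 19.98
ee_pos: [0.4666, 0.1935, 0.0999]
eef_rot: [[0.209, -0.977, -0.043], [-0.977, -0.207, -0.041], [0.031, 0.051, -0.998]]
force: [-0.3, 2.0, 0.8]
grip_width: 0.482
```

Run:
```python
from h import *
s=snap('scene','s3.png')
a=cv2.imread('pics/s3.png')[120:300,90:290];cv2.imwrite('pics/s3c.png',cv2.resize(a,None,fx=3,fy=3,interpolation=cv2.INTER_CUBIC))
```

```text
(no output)
```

View pics/s3c.png

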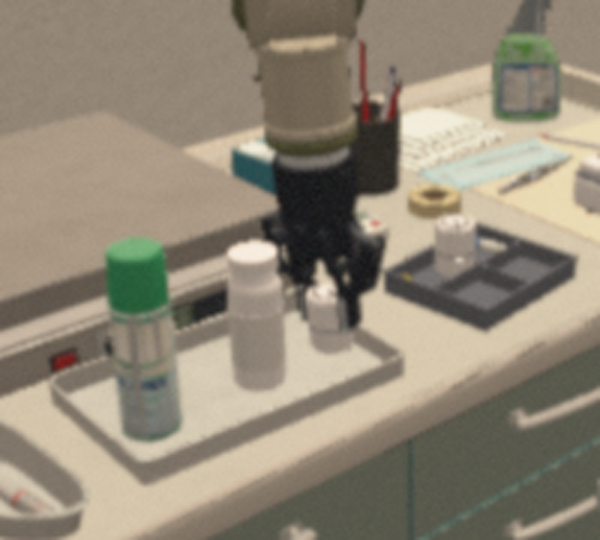

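The can (145,340), bottle (257,315) and used filter (330,315) are all inside the tray. The force spike was the filter's foot brushing the near rim. Releasing the filter.

apply_moves(travel=[[0,0.3,0],[0,0.2,-0.1],[0,0,-0.1],[0,0,0],[0,0,0]], spin=[0,0,0,0,0], jaw=[0,0,0,60,75])

```text
t: 20.45
ee_pos: [0.4666, 0.1981, 0.0982]
eef_rot: [[0.209, -0.977, -0.042], [-0.977, -0.207, -0.044], [0.034, 0.05, -0.998]]
force: [-0.5, -0.1, 0.4]
grip_width: 0.724
```

apply_moves(travel=[[0,0,0],[0,0,2],[0,0,3.5],[0,0,3.5],[0,0,3]], spin=[0,0,0,0,0], jaw=[90,100,100,100,100])

```text
t: 20.87
ee_pos: [0.4641, 0.1959, 0.2174]
eef_rot: [[0.207, -0.977, -0.051], [-0.978, -0.204, -0.051], [0.039, 0.061, -0.997]]
force: [0.8, -0.1, -0.6]
grip_width: 0.996
```

apply_moves(travel=[[0.4,-2,0],[0.4,-2,0],[0.4,-2,0],[0.4,-2,0],[0.4,-2,0]], spin=[0.12,0.12,0.12,0.12,0.12], jaw=[100,100,100,100,100])

```text
t: 21.28
ee_pos: [0.485, 0.1, 0.2229]
eef_rot: [[0.74, -0.673, -0.005], [-0.671, -0.738, -0.067], [0.041, 0.053, -0.998]]
force: [-0.5, 0.2, -0.0]
grip_width: 1.002
```

apply_moves(travel=[[0.4,-2,0],[0.4,-2,0],[0.4,-2,0],[0.3,-1.5,0],[0.3,-1,0]], spin=[0.12,0.12,0.12,0.12,0.12], jaw=[100,100,100,100,100])

```text
t: 21.7
ee_pos: [0.5029, 0.0088, 0.2237]
eef_rot: [[0.993, -0.116, 0.037], [-0.114, -0.992, -0.059], [0.043, 0.054, -0.998]]
force: [-0.2, -0.4, -0.0]
grip_width: 1.002
```

apply_moves(travel=[[0,-0.8,0],[0,-0.3,0],[0,0,0],[0,0,0],[0,0,0]], spin=[0.11,0.11,0.09,0,0], jaw=[100,100,100,100,100])

```text
t: 22.12
ee_pos: [0.5025, -0.0082, 0.2246]
eef_rot: [[0.978, 0.203, 0.056], [0.205, -0.978, -0.045], [0.045, 0.055, -0.997]]
force: [-0.2, 0.9, -0.1]
grip_width: 0.997
```

Run:
```python
from h import *
o=robot.get_obs();print(o['q'],o['ee_pos'],o['eef_rot'])
s=snap('wrist','w3.png')
for P in [(.502,-.0066,.062),(.4654,-.0126,.026)]: print(proj(s,P))
a=cv2.imread('pics/w3.png')
cv2.imwrite('pics/w3c.png',cv2.resize(a[110:310,130:400],None,fx=2.9,fy=2.9,interpolation=cv2.INTER_CUBIC))
```

```text
[-0.4126778   0.47178218  0.40641291  2.22680519 -0.31547789  0.44181865
 -1.1330429 ] [ 0.50251517 -0.00820332  0.22459777] [[ 0.97761951  0.20289986  0.05560337]
 [ 0.2054508  -0.97764314 -0.04476448]
 [ 0.04527754  0.05518639 -0.99744895]]
[[243.27333264 203.39171919]]
[[241.69467277 226.06776194]]
```

View pics/w3c.png

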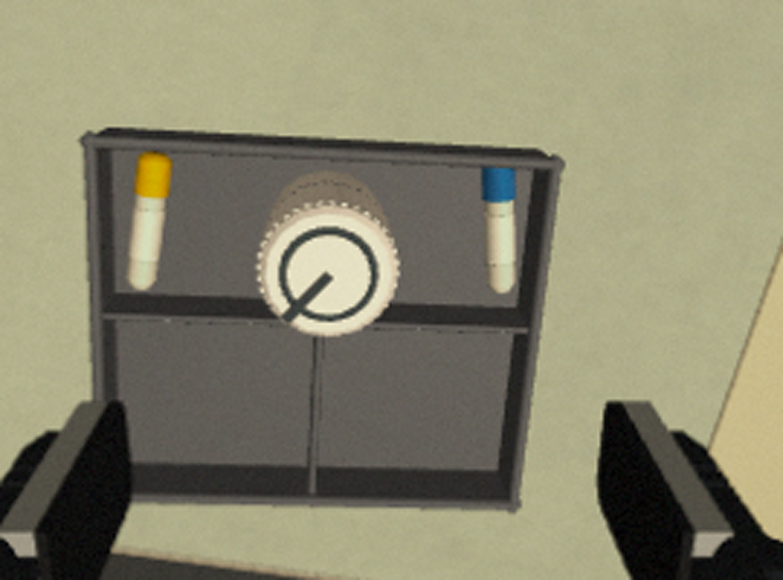

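The spare's top is at crop (328,273), full-frame (243,204), matching the prediction within 1 px. The ridge points to crop (286,320). The front compartments are empty and the vials are at the ends.

Run:
```python
from h import *
s=load('w3.png'); A=lambda x,y:(130+x/2.9-.3,110+y/2.9-.3)
c=onz(s,*A(328,273),.062);r=onz(s,*A(286,320),.062)-c
print(c,'yaw',np.arctan2(-r[1],-r[0]))
r=onz(s,*A(286,320),.062)-onz(s,*A(330,275),.062);print('yaw',np.arctan2(-r[1],-r[0]))
Q=np.array([onz(s,*A(*p),.026) for p in[(88,138),(560,162),(518,508),(97,500)]]);print(Q.round(4),Q.mean(0))
for i,j in((0,1),(1,2),(2,3),(3,0)): print(np.linalg.norm(Q[i]-Q[j]).round(4),np.arctan2(*(Q[j]-Q[i])[[1,0]]).round(3))
```

```text
[ 0.50151853 -0.00627429  0.062     ] yaw -0.5125429507412353
yaw -0.5569049409182673
[[ 0.5207  0.0766  0.026 ]
 [ 0.5431 -0.079   0.026 ]
 [ 0.409  -0.0993  0.026 ]
 [ 0.3862  0.0582  0.026 ]] [ 0.46478061 -0.01086518  0.026     ]
0.1572 -1.428
0.1356 -2.991
0.1591 1.715
0.1358 0.136
```

Run:
```python
from h import *
s=load('w3.png'); g=cv2.cvtColor(s['image'],cv2.COLOR_RGB2GRAY).astype(int)
c=np.array([242.8,203.8])
pts=[(x,y) for y in range(190,222) for x in range(228,260) if g[y,x]<110 and np.hypot(x-c[0],y-c[1])<13.5]
P=np.array(pts,float);print(len(P))
W=np.array([onz(s,*p,.062)[:2] for p in P]); m=W.mean(0);u=np.linalg.svd(W-m)[2][0]
if u[0]>0:u=-u
print(m,np.arctan2(-u[1],-u[0]))
```

```text
39
[ 0.49629648 -0.00338848] -0.42764573399773503
```

apply_moves(travel=[[-0.3,0.4,-2],[0,0,-3],[0,0,-3.5],[0,0,-2.5],[0,0,-1]], spin=[-0.03,-0.03,0,0,0], jaw=[100,100,100,100,100])

```text
t: 22.58
ee_pos: [0.5019, -0.0018, 0.1033]
eef_rot: [[0.99, 0.129, 0.062], [0.132, -0.99, -0.049], [0.055, 0.057, -0.997]]
force: [-0.2, 0.0, -0.0]
grip_width: 0.997
```

apply_moves(travel=[[-0.3,-0.2,-0.2],[0,0,0],[0,0,0],[0,0,0],[0,0,0]], spin=[0,0,0,0,0], jaw=[85,65,55,40,0])

```text
t: 23.0
ee_pos: [0.4979, -0.003, 0.0998]
eef_rot: [[0.991, 0.125, 0.057], [0.128, -0.99, -0.051], [0.05, 0.058, -0.997]]
force: [-0.3, 0.3, -0.5]
grip_width: 0.486
```

apply_moves(travel=[[0,0,0],[0,0,0],[0,0,0.6],[0,0,1.5],[0,0,2.5]], spin=[0,0,0,0,0], jaw=[0,0,0,0,0])

```text
t: 23.42
ee_pos: [0.4978, -0.0028, 0.1472]
eef_rot: [[0.991, 0.124, 0.056], [0.127, -0.991, -0.051], [0.049, 0.058, -0.997]]
force: [-0.1, 0.1, -1.3]
grip_width: 0.485
```

apply_moves(travel=[[0,0,2.5],[-0.4,-1.5,2],[-0.5,-2.5,0.5],[-0.5,-3,0],[-0.6,-3,0]], spin=[0,0.05,0.05,0.05,0.05], jaw=[0,0,0,0,0])

```text
t: 23.83
ee_pos: [0.4799, -0.0984, 0.2063]
eef_rot: [[0.939, 0.337, 0.074], [0.34, -0.94, -0.035], [0.057, 0.058, -0.997]]
force: [-0.3, -0.3, -0.9]
grip_width: 0.487
```

apply_moves(travel=[[-0.6,-3,0],[-0.6,-3,0],[-0.6,-3,0],[-0.6,-3,0],[-0.5,-2,0]], spin=[0.05,0.05,0.05,0.05,0.04], jaw=[0,0,0,0,0])

```text
t: 24.25
ee_pos: [0.4483, -0.246, 0.211]
eef_rot: [[0.823, 0.561, 0.086], [0.565, -0.825, -0.018], [0.061, 0.063, -0.996]]
force: [-0.4, -0.4, -0.2]
grip_width: 0.483
```

apply_moves(travel=[[-0.4,-1.3,0],[0,0,0],[0,0,0],[0,0,0],[0,0,0]], spin=[0,0,0,0,0], jaw=[0,0,0,0,0])

```text
t: 24.67
ee_pos: [0.4412, -0.2655, 0.214]
eef_rot: [[0.828, 0.554, 0.088], [0.558, -0.83, -0.022], [0.06, 0.067, -0.996]]
force: [-0.6, -0.9, -0.8]
grip_width: 0.487
```

Run:
```python
from h import *
o=robot.get_obs();print(o['q'],o['ee_pos'],o['eef_rot'])
s=snap('wrist','w4.png');snap('top','t4.png')
a=cv2.imread('pics/w4.png');b=cv2.imread('pics/t4.png')
b=cv2.resize(b[165:240,310:390],(400,375),interpolation=cv2.INTER_CUBIC);a=cv2.resize(a[100:380,100:400],(400,373))
o=np.zeros((375,800,3),np.uint8);o[:373,:400]=a;o[:,400:]=b;cv2.imwrite('pics/w4c.png',o)
```

```text
[ 0.35911428  0.46798972  0.11206403  2.21359365 -0.18770877  0.37971963
 -0.35135796] [ 0.44116646 -0.26549686  0.21397976] [[ 0.82776483  0.55416644  0.08777785]
 [ 0.55780474 -0.82967368 -0.02225884]
 [ 0.06049187  0.06738799 -0.99589136]]
```

View pics/w4c.png

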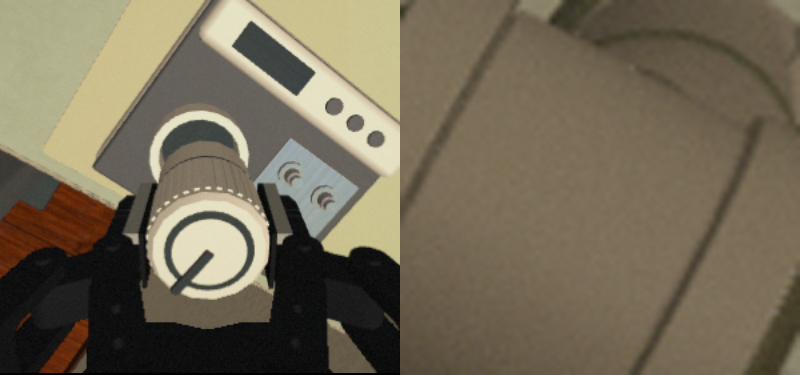

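The spare is held above the unit, its top centre at crop (208,252) and its ridge tip at (176,291). The collar is visible behind it at (199,145). Compute yaw and offset.

Run:
```python
from h import *
s=load('w4.png'); A=lambda x,y:(100+x*.75,100+y*.7507)
c=onz(s,*A(208.5,252),.176);c2=onz(s,*A(210,253),.176);t=onz(s,*A(176,291),.176)
for k in(c,c2): r=t-k;print(k,'yaw',np.arctan2(-r[1],-r[0]))
# ellipse of dark ring
g=cv2.cvtColor(s['image'],cv2.COLOR_RGB2GRAY)
m=(g>165).astype(np.uint8)
n,l,st,ce=cv2.connectedComponentsWithStats(m)
for i in range(1,n):
    if st[i,4]>200: print(st[i],ce[i])
# deck front-left... collar outer top rim centre
print('collar',onz(s,*A(199,148),.07))
Q=[onz(s,*A(*p),.05) for p in[(95,160),(212,3)]];d=Q[1]-Q[0];print('left edge yaw',np.arctan2(d[1],d[0]))
```

```text
[ 0.4441169  -0.26685261  0.176     ] yaw -0.058407044414200714
[ 0.44405725 -0.26751186  0.176     ] yaw -0.09343130353243842
[ 76   0  13  26 214] [81.36448598 10.44392523]
[    2     0   510   305 81384] [306.47178807 121.11025509]
[212 183  75  54 845] [245.8295858  201.52426036]
[ 214  244   88   81 2447] [260.51123825 278.80629342]
[ 437  252   75   87 1482] [477.0465587 297.9534413]
[ 229  265   56   49 1972] [257.53904665 287.71602434]
[  0 340  25  43 590] [  8.27627119 357.62711864]
collar [ 0.44506466 -0.26825454  0.07      ]
left edge yaw -0.07237146994634357
```

apply_moves(travel=[[-0.4,-0.5,-1],[0,0,-1.5],[0,0,-1.3],[0,0,-0.6],[0,0,-0.3]], spin=[0.02,0,0,0,0], jaw=[0,0,0,0,0])

```text
t: 25.18
ee_pos: [0.4403, -0.2657, 0.1665]
eef_rot: [[0.81, 0.579, 0.091], [0.583, -0.812, -0.02], [0.063, 0.069, -0.996]]
force: [-0.4, 0.0, -0.4]
grip_width: 0.488
```

apply_moves(travel=[[-0.35,-0.5,0.2],[0,0,0],[-0.05,-0.05,0],[0,0,0],[0,0,0]], spin=[0,0,0,0,0], jaw=[0,0,0,0,0])

```text
t: 25.6
ee_pos: [0.4367, -0.2707, 0.1695]
eef_rot: [[0.809, 0.581, 0.091], [0.585, -0.811, -0.019], [0.063, 0.069, -0.996]]
force: [-0.3, -0.8, -0.4]
grip_width: 0.485
```

Run:
```python
from h import *
o=robot.get_obs();print(o['ee_pos'],o['force'])
s=snap('wrist','w5.png')
a=cv2.imread('pics/w5.png');cv2.imwrite('pics/w5c.png',cv2.resize(a[130:340,130:390],(780,630)[:2] if 0 else (740,598),interpolation=cv2.INTER_CUBIC))
```

```text
[ 0.43665594 -0.27071955  0.16948474] [-0.30946133 -0.77451652 -0.43528017]
```

View pics/w5c.png

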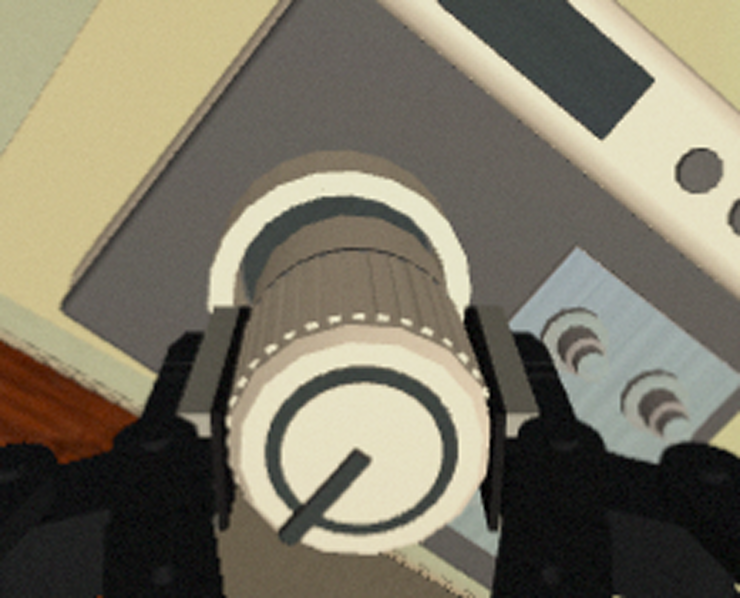

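The foot is over the socket: the collar spans x 208–470 (centre 339) and the foot's centre is about 347, so roughly 2 mm off. Descend.

apply_moves(travel=[[-0.1,0.1,-0.6],[0,0,-0.6],[0,0,-0.5],[0,0,-0.4],[0,0,-0.3]], spin=[0,0,0,0,0], jaw=[0,0,0,0,0])

```text
t: 26.07
ee_pos: [0.4362, -0.2698, 0.1446]
eef_rot: [[0.809, 0.581, 0.094], [0.585, -0.811, -0.021], [0.064, 0.072, -0.995]]
force: [-9.9, 9.3, 63.1]
grip_width: 0.487
```

apply_moves(travel=[[0,0,0.2],[0,0,0],[0,0,0],[0,0,0],[0,0,0]], spin=[0,0,0,0,0], jaw=[0,58,62,70,80])

```text
t: 26.48
ee_pos: [0.436, -0.2697, 0.1451]
eef_rot: [[0.809, 0.581, 0.093], [0.585, -0.811, -0.02], [0.064, 0.07, -0.995]]
force: [-0.3, -0.9, 0.2]
grip_width: 0.8
```

apply_moves(travel=[[0,0,0.5],[0,0,2],[0,0,3],[0,0,3],[0,0,3]], spin=[0,0,0,0,0], jaw=[100,100,100,100,100])

```text
t: 26.9
ee_pos: [0.4331, -0.2683, 0.2587]
eef_rot: [[0.81, 0.581, 0.081], [0.584, -0.812, -0.014], [0.058, 0.058, -0.997]]
force: [0.4, -0.1, 0.4]
grip_width: 0.999
```

Run:
```python
from h import *
s=snap('wrist','w6.png')
a=cv2.imread('pics/w6.png');cv2.imwrite('pics/w6c.png',cv2.resize(a[100:310,100:390],None,fx=2.7,fy=2.7,interpolation=cv2.INTER_CUBIC))
for z in(.108,.112,.12): print(z,proj(s,[(.4408,-.272,z)]))
```

```text
0.108 [[254.1384332  205.15276463]]
0.112 [[254.40150883 206.69823739]]
0.12 [[254.95447146 209.9467714 ]]
```

View pics/w6c.png

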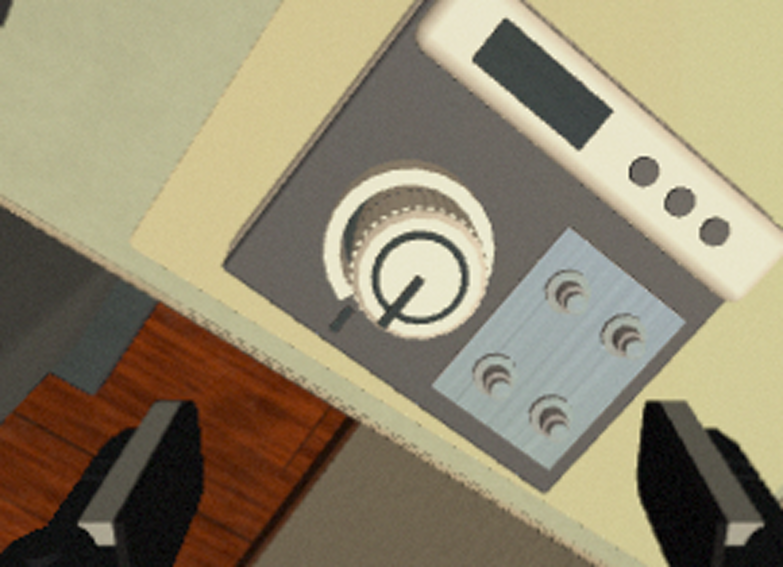

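The spare sits in the collar at crop (420,279), full frame (255,203); 254,205 is expected for a home top at z 0.108. The ridge is in line with the notch at (343,310). Next the bottle.

apply_moves(travel=[[0.4,1.5,3.5],[0.4,3,3],[0.4,3.3,1],[0.4,3.3,0],[0.4,3.3,0]], spin=[0.06,0.06,0.06,0.06,0.06], jaw=[100,100,100,100,100])

```text
t: 27.37
ee_pos: [0.4537, -0.1283, 0.3451]
eef_rot: [[0.602, 0.792, 0.098], [0.796, -0.605, 0.004], [0.063, 0.075, -0.995]]
force: [1.0, 0.1, -0.4]
grip_width: 0.996
```

apply_moves(travel=[[0.3,3.5,0],[0.2,3.5,0],[0.2,3.5,0],[0.1,3.5,0],[0.1,3.5,0]], spin=[0.06,0.06,0.06,0.06,0.06], jaw=[100,100,100,100,100])

```text
t: 27.78
ee_pos: [0.4614, 0.0543, 0.3481]
eef_rot: [[0.327, 0.94, 0.098], [0.943, -0.332, 0.035], [0.066, 0.081, -0.995]]
force: [1.0, 0.6, -0.0]
grip_width: 0.997
```

apply_moves(travel=[[0,3.5,0],[0,3.5,0],[0,3.5,0],[0,3.2,0],[0,2.5,0]], spin=[0.06,0.06,0.06,0.06,0.06], jaw=[100,100,100,100,100])

```text
t: 28.2
ee_pos: [0.4588, 0.2262, 0.3498]
eef_rot: [[0.016, 0.996, 0.085], [0.998, -0.022, 0.066], [0.067, 0.084, -0.994]]
force: [0.7, 0.1, 0.1]
grip_width: 1.0
```

```bash
cat > m.py <<'E'
from h import *
def find(s,kind,box=None):
    h=cv2.cvtColor(s['image'],cv2.COLOR_RGB2HSV)
    m=((h[...,0]>45)&(h[...,0]<85)&(h[...,1]>120)) if kind=='g' else ((h[...,1]<45)&(h[...,2]>190))
    out=[]
    for c in cv2.findContours(m.astype(np.uint8),0,2)[0]:
        if cv2.contourArea(c)>150: out.append((cv2.boundingRect(c),cv2.contourArea(c)))
    return out
E
python3 - <<'E'
from m import *
o=robot.get_obs();print(o['ee_pos'],o['eef_rot'].round(3))
s=snap('wrist','w7.png')
print(find(s,'g'),find(s,'w'))
for P in[(.457,.388,.173),(.459,.276,.132),(.466,.195,.06)]:print(proj(s,P))
snap('scene','s7.png')
E
```

```text
[0.45877678 0.22622293 0.34979777] [[ 0.016  0.996  0.085]
 [ 0.998 -0.022  0.066]
 [ 0.067  0.084 -0.994]]
[((199, 0, 59, 49), 2220.5)] [((408, 277, 71, 32), 1328.5), ((0, 222, 49, 94), 2494.0), ((233, 193, 18, 17), 197.5), ((175, 8, 127, 208), 19360.5)]
[[229.82532333   2.84276759]]
[[237.11731286 144.30667266]]
[[243.54112127 199.59285527]]
```

apply_moves(travel=[[0,0,0],[0,0,0],[0,0,0],[0,0,0],[0,0,0]], spin=[0,0,0,0,0], jaw=[100,100,100,100,100])

```text
t: 28.72
ee_pos: [0.4584, 0.225, 0.3496]
eef_rot: [[0.018, 0.996, 0.085], [0.998, -0.023, 0.065], [0.067, 0.084, -0.994]]
force: [-0.8, -0.9, 0.1]
grip_width: 0.999
```

apply_moves(travel=[[0,0,0],[0,0,0],[0,0,0],[0,0,0],[0,0,0]], spin=[0,0,0,0,0], jaw=[100,100,100,100,100])

```text
t: 29.13
ee_pos: [0.4588, 0.2227, 0.3499]
eef_rot: [[0.022, 0.996, 0.086], [0.998, -0.027, 0.064], [0.067, 0.084, -0.994]]
force: [0.4, -0.3, -0.1]
grip_width: 1.004
```

apply_moves(travel=[[0,0,0],[0,0,0],[0,0,0],[0,0,0],[0,0,0]], spin=[0,0,0,0,0], jaw=[100,100,100,100,100])

```text
t: 29.55
ee_pos: [0.4588, 0.2229, 0.3498]
eef_rot: [[0.022, 0.996, 0.086], [0.998, -0.027, 0.065], [0.067, 0.084, -0.994]]
force: [0.8, -0.4, -0.0]
grip_width: 1.0
```

apply_moves(travel=[[0,0,4],[0,0,4],[0,0,4],[0,0,0],[0,0,0]], spin=[0,0,0,0,0], jaw=[100,100,100,100,100])

```text
t: 29.97
ee_pos: [0.4573, 0.2224, 0.4735]
eef_rot: [[0.021, 0.996, 0.081], [0.998, -0.026, 0.063], [0.065, 0.08, -0.995]]
force: [-1.5, -0.1, 0.0]
grip_width: 1.001
```

apply_moves(travel=[[0,0,-2],[0,0,-2],[0,0,-2],[0,0,-2],[0,0,-2]], spin=[0,0,0,0,0], jaw=[100,100,100,100,100])

```text
t: 30.38
ee_pos: [0.4581, 0.2232, 0.3738]
eef_rot: [[0.02, 0.996, 0.092], [0.997, -0.027, 0.069], [0.071, 0.09, -0.993]]
force: [-0.2, -0.1, -0.0]
grip_width: 1.003
```

apply_moves(travel=[[0,0,4.1],[0,0,4.1],[0,0,4.1],[0,0,0],[0,0,0]], spin=[0,0,0,0,0], jaw=[100,100,100,100,100])

```text
t: 30.8
ee_pos: [0.4541, 0.2208, 0.4881]
eef_rot: [[0.02, 0.997, 0.071], [0.998, -0.024, 0.058], [0.06, 0.07, -0.996]]
force: [-0.2, -0.2, -1.6]
grip_width: 0.998
```

apply_moves(travel=[[0,0,-1],[0,0,-2],[0,0,-3],[0,0,-3.5],[0,0,-2.5]], spin=[0,0,0,0,0], jaw=[100,100,100,100,100])

```text
t: 31.22
ee_pos: [0.4537, 0.2209, 0.3634]
eef_rot: [[0.019, 0.997, 0.079], [0.998, -0.024, 0.063], [0.064, 0.077, -0.995]]
force: [0.1, -0.7, -0.7]
grip_width: 0.999
```

apply_moves(travel=[[0,0,-1.2],[0,0,-0.5],[0,0,0],[0,0,0],[0,0,0]], spin=[0,0,0,0,0], jaw=[100,100,100,100,100])

```text
t: 31.63
ee_pos: [0.4487, 0.2183, 0.334]
eef_rot: [[0.019, 0.998, 0.062], [0.998, -0.022, 0.055], [0.056, 0.061, -0.997]]
force: [-0.4, 0.2, 1.0]
grip_width: 1.003
```

apply_moves(travel=[[4.1,0,0],[4.1,0,0],[0,0,0],[0,0,0],[0,0,0]], spin=[0,0,0,0,0], jaw=[100,100,100,100,100])

```text
t: 32.05
ee_pos: [0.5342, 0.2187, 0.3382]
eef_rot: [[0.017, 0.998, 0.068], [0.998, -0.021, 0.057], [0.058, 0.067, -0.996]]
force: [0.2, -0.2, -0.2]
grip_width: 1.0
```

apply_moves(travel=[[-4.1,0,0],[-4.1,0,0],[0,0,0],[0,0,0],[0,0,0]], spin=[0,0,0,0,0], jaw=[100,100,100,100,100])

```text
t: 32.47
ee_pos: [0.4463, 0.2182, 0.3402]
eef_rot: [[0.016, 0.997, 0.071], [0.998, -0.02, 0.058], [0.06, 0.07, -0.996]]
force: [0.5, -0.7, 0.6]
grip_width: 1.002
```

Run:
```python
from m import *
o=robot.get_obs();print(o['q'],o['ee_pos'])
```

```text
[-0.38776637  0.26147342 -0.21835494  2.10605115  0.07503514  0.68936132
 -0.67011857] [0.44627103 0.21823847 0.34015925]
```

apply_moves(travel=[[0,0,4.1],[0,0,4.1],[0,0,4.1],[0,0,0],[0,0,0]], spin=[0,0,0,0,0], jaw=[100,100,100,100,100])

```text
t: 32.88
ee_pos: [0.4457, 0.218, 0.4696]
eef_rot: [[0.015, 0.997, 0.071], [0.998, -0.019, 0.059], [0.06, 0.07, -0.996]]
force: [0.8, 0.2, -0.8]
grip_width: 1.001
```

apply_moves(travel=[[0,0,-1],[0,0,-2],[0,0,-3],[0,0,-3.5],[0,0,-2.5]], spin=[0,0,0,0,0], jaw=[100,100,100,100,100])

```text
t: 33.3
ee_pos: [0.4473, 0.2184, 0.3479]
eef_rot: [[0.016, 0.996, 0.083], [0.998, -0.021, 0.065], [0.067, 0.082, -0.994]]
force: [-0.4, 0.1, -0.3]
grip_width: 1.0
```

apply_moves(travel=[[0,0,-0.6],[0,0,0],[0,0,0],[0,0,0],[0,0,0]], spin=[0,0,0,0,0], jaw=[100,100,100,100,100])

```text
t: 33.72
ee_pos: [0.445, 0.2168, 0.3348]
eef_rot: [[0.016, 0.997, 0.071], [0.998, -0.02, 0.06], [0.061, 0.07, -0.996]]
force: [0.7, 0.5, 0.4]
grip_width: 0.998
```

apply_moves(travel=[[0,0,4.1],[0,0,4.1],[0,0,4.1],[0,0,0],[0,0,0]], spin=[0,0,0,0,0], jaw=[100,100,100,100,100])

```text
t: 34.13
ee_pos: [0.4447, 0.217, 0.4677]
eef_rot: [[0.015, 0.997, 0.077], [0.998, -0.02, 0.063], [0.065, 0.076, -0.995]]
force: [-0.3, -0.0, -0.3]
grip_width: 1.001
```

apply_moves(travel=[[0,0,-1],[0,0,-2],[0,0,-3],[0,0,-3.5],[0,0,-2.5]], spin=[0,0,0,0,0], jaw=[100,100,100,100,100])

```text
t: 34.55
ee_pos: [0.4455, 0.2178, 0.3496]
eef_rot: [[0.014, 0.996, 0.094], [0.997, -0.021, 0.072], [0.074, 0.092, -0.993]]
force: [0.4, -0.3, -0.9]
grip_width: 1.0
```

apply_moves(travel=[[0,0,-0.6],[0,0,0],[0,0,0],[0,0,0],[0,0,0]], spin=[0,0,0,0,0], jaw=[100,100,100,100,100])

```text
t: 34.97
ee_pos: [0.4431, 0.2166, 0.3382]
eef_rot: [[0.014, 0.996, 0.084], [0.998, -0.02, 0.068], [0.069, 0.083, -0.994]]
force: [-0.2, -0.0, -0.4]
grip_width: 0.997
```

Run:
```python
from m import *
s=load('t2.png')
g=find(s,'g');print(g)
h=cv2.cvtColor(s['image'],cv2.COLOR_RGB2HSV)
print('can top',onz(s,104.5,177,.173))
sub=h[165:205,130:170]; m=(sub[...,1]<30)&(sub[...,2]>175); ys,xs=np.where(m);print(len(xs),xs.min()+130,xs.max()+130,ys.min()+165,ys.max()+165)
print('bottle',onz(s,147.5,181.2,.132))
s=load('w7.png');h=cv2.cvtColor(s['image'],cv2.COLOR_RGB2HSV)
print(h[144,237],h[130,237],h[170,237],h[100,237],h[144,200])
cv2.imwrite('pics/w7c.png',cv2.resize(cv2.cvtColor(s['image'],cv2.COLOR_RGB2BGR)[0:230,150:330],None,fx=2.6,fy=2.6))
s=load('s7.png');cv2.imwrite('pics/s7c.png',cv2.cvtColor(s['image'],cv2.COLOR_RGB2BGR))
```

```text
[]
can top [0.45534937 0.38108222 0.173     ]Traceback (most recent call last):
  File "<stdin>", line 6, in <module>
    return umr_minimum(a, axis, None, out, keepdims, initial, where)
ValueError: zero-size array to reduction operation minimum which has no identity
```

apply_moves(travel=[[0.3,0,0],[0.3,0,0],[0.3,0,0],[0.3,0,0],[0.3,0,0]], spin=[0.12,0.12,0.12,0.12,0.12], jaw=[100,100,100,100,100])

```text
t: 35.38
ee_pos: [0.4597, 0.2188, 0.3451]
eef_rot: [[-0.569, 0.822, 0.039], [0.82, 0.562, 0.111], [0.069, 0.095, -0.993]]
force: [-0.3, 0.5, -1.0]
grip_width: 0.999
```

apply_moves(travel=[[0,0,0],[0,0,0],[0,0,0],[0,0,0],[0,0,0]], spin=[0.12,0.12,0.12,0.12,0.12], jaw=[100,100,100,100,100])

```text
t: 35.8
ee_pos: [0.4629, 0.2195, 0.3523]
eef_rot: [[-0.941, 0.337, -0.023], [0.332, 0.936, 0.12], [0.062, 0.106, -0.992]]
force: [-0.5, -0.0, -0.8]
grip_width: 0.997
```

apply_moves(travel=[[0,0,0],[0,0,0],[0,0,0],[0,0,0],[0,0,0]], spin=[0.12,0.12,0.12,0.12,0.12], jaw=[100,100,100,100,100])

```text
t: 36.22
ee_pos: [0.4656, 0.2197, 0.3591]
eef_rot: [[-0.958, -0.275, -0.078], [-0.282, 0.955, 0.09], [0.05, 0.108, -0.993]]
force: [-0.0, 1.1, -0.3]
grip_width: 0.999
```

apply_moves(travel=[[0,0,0],[0,0,0],[0,0,0],[0,0,0],[0,0,0]], spin=[0.12,0.12,0.12,0.12,0], jaw=[100,100,100,100,100])

```text
t: 36.63
ee_pos: [0.4685, 0.2201, 0.3655]
eef_rot: [[-0.703, -0.704, -0.101], [-0.71, 0.703, 0.045], [0.04, 0.104, -0.994]]
force: [-0.3, 0.8, -0.2]
grip_width: 1.0
```

Run:
```python
from m import *
s=snap('wrist','w8.png');print(robot.get_obs()['q'])
for P in[(.457,.388,.173),(.459,.276,.132),(.459,.276,.002),(.466,.195,.06)]:print(proj(s,P))
```

```text
[ 0.12138472  0.41479167 -0.85942366  1.9250348   0.25026589  1.00077521
  1.50872669]
[[349.27981064 284.03062168]]
[[273.80706702 209.03902044]]
[[260.31692725 180.88040722]]
[[219.24465314 154.88701296]]
```

View pics/w8.png

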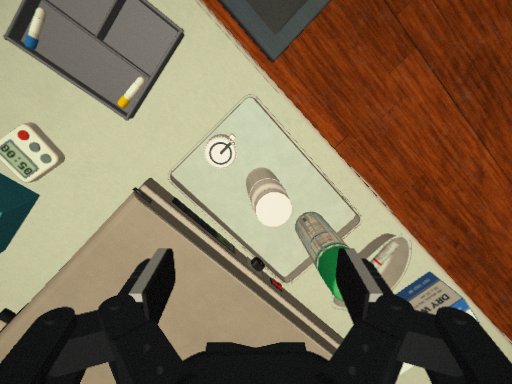

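The wrist view shows the bottle cap at (273,208), can (325,260) and used filter standing at (220,152) in the tray. The bottle is where predicted (0.459, 0.276).

apply_moves(travel=[[-0.2,2,-1],[-0.2,2.3,-2.5],[0,1,-3.5],[0,0,-3.5],[0,0,-3]], spin=[0,0,0,0,0], jaw=[100,100,100,100,100])

```text
t: 37.1
ee_pos: [0.469, 0.2768, 0.236]
eef_rot: [[-0.73, -0.678, -0.081], [-0.683, 0.729, 0.056], [0.021, 0.096, -0.995]]
force: [0.7, -1.1, -0.2]
grip_width: 1.0
```

apply_moves(travel=[[0,0,-1.2],[0,0,-0.3],[0,0,0],[0,0,0],[0,0,0]], spin=[0,0,0,0,0], jaw=[100,100,100,100,100])

```text
t: 37.52
ee_pos: [0.4685, 0.2765, 0.2181]
eef_rot: [[-0.741, -0.667, -0.083], [-0.671, 0.739, 0.054], [0.026, 0.095, -0.995]]
force: [0.3, 0.1, 0.2]
grip_width: 0.999
```

apply_moves(travel=[[-0.5,-0.35,-1],[0,0,-2],[0,0,-2.2],[0,0,-1.2],[0,0,-0.5]], spin=[0,0,0,0,0], jaw=[100,100,100,100,100])

```text
t: 37.93
ee_pos: [0.4682, 0.2744, 0.1556]
eef_rot: [[-0.747, -0.661, -0.067], [-0.665, 0.745, 0.062], [0.009, 0.091, -0.996]]
force: [0.1, 0.2, -0.1]
grip_width: 1.0
```

apply_moves(travel=[[-0.5,-0.2,-0.4],[-0.1,0,-0.2],[0,0,0],[0,0,0],[0,0,0]], spin=[0,0,0,0,0], jaw=[95,80,65,55,40])

```text
t: 38.35
ee_pos: [0.4631, 0.2726, 0.1525]
eef_rot: [[-0.749, -0.66, -0.062], [-0.663, 0.746, 0.063], [0.005, 0.089, -0.996]]
force: [-0.4, 0.4, -1.5]
grip_width: 0.552
```

apply_moves(travel=[[0,0,0],[0,0,0],[0,0,0],[0,0,0.5],[0,0,1]], spin=[0,0,0,0,0], jaw=[20,0,0,0,0])

```text
t: 38.77
ee_pos: [0.4629, 0.2723, 0.168]
eef_rot: [[-0.749, -0.659, -0.064], [-0.662, 0.747, 0.063], [0.006, 0.089, -0.996]]
force: [-0.4, 0.0, -1.7]
grip_width: 0.55
```

apply_moves(travel=[[0,0,2],[0,0,2.5],[0,-1,2],[0,-2.5,0.3],[0,-3.3,0]], spin=[0,0,0,0,0], jaw=[0,0,0,0,0])

```text
t: 39.18
ee_pos: [0.4618, 0.2107, 0.2444]
eef_rot: [[-0.742, -0.667, -0.062], [-0.67, 0.739, 0.069], [-0.001, 0.093, -0.996]]
force: [0.3, -0.8, -1.3]
grip_width: 0.554
```

apply_moves(travel=[[-0.1,-3.3,0],[-0.1,-3.3,0],[-0.2,-3.3,0],[-0.2,-3.3,0],[-0.2,-3.3,0]], spin=[0,0,0,0,0], jaw=[0,0,0,0,0])

```text
t: 39.6
ee_pos: [0.4528, 0.0413, 0.25]
eef_rot: [[-0.739, -0.672, -0.056], [-0.674, 0.735, 0.07], [-0.006, 0.09, -0.996]]
force: [0.4, -0.0, -1.8]
grip_width: 0.552
```

apply_moves(travel=[[-0.2,-3.3,0],[-0.2,-2.5,0],[-0.2,-1.5,0],[0,-0.8,0],[0,0,0]], spin=[0,0,0,0,0], jaw=[0,0,0,0,0])

```text
t: 40.02
ee_pos: [0.4443, -0.051, 0.2531]
eef_rot: [[-0.745, -0.664, -0.056], [-0.667, 0.742, 0.067], [-0.003, 0.087, -0.996]]
force: [-1.0, -0.1, -1.2]
grip_width: 0.549
```

Run:
```python
from m import *
o=robot.get_obs();print(o['q'],o['ee_pos'],o['eef_rot'].round(3))
s=snap('scene','s9.png');snap('wrist','w9.png');im=s['image']
# bottle axis in scene: print projected verticals for reference
```

```text
[ 0.61598175  0.47266954 -0.80595852  2.20097508  0.41634693  0.69175221
  1.82653492] [ 0.44433681 -0.05098614  0.253103  ] [[-0.745 -0.664 -0.056]
 [-0.667  0.742  0.067]
 [-0.003  0.087 -0.996]]
```

apply_moves(travel=[[0.3,-0.5,-1.5],[0.2,-0.35,-2.2],[0,0,-2.5],[0,0,-1.5],[0,0,-0.8]], spin=[0,0,0,0,0], jaw=[0,0,0,0,0])

```text
t: 40.53
ee_pos: [0.4536, -0.0498, 0.1696]
eef_rot: [[-0.737, -0.674, -0.046], [-0.675, 0.734, 0.068], [-0.012, 0.081, -0.997]]
force: [-6.9, -12.8, 68.0]
grip_width: 0.557
```

apply_moves(travel=[[0,0,0.8],[0,0,1.5],[0,0,0.6],[0,0,0],[0,0,0]], spin=[0,0,0,0,0], jaw=[0,0,0,0,0])

```text
t: 40.95
ee_pos: [0.455, -0.0421, 0.1998]
eef_rot: [[-0.729, -0.683, -0.046], [-0.684, 0.726, 0.07], [-0.014, 0.083, -0.996]]
force: [-1.3, -0.3, -1.6]
grip_width: 0.554
```

Run:
```python
from m import *
o=robot.get_obs();print(o['ee_pos'],o['eef_rot'].round(3),o['force'])
s=snap('scene','s10.png');w=snap('wrist','w10.png')
a=cv2.imread('pics/s10.png')[130:250,180:320];b=cv2.imread('pics/w10.png')
o=np.zeros((560,800,3),np.uint8);o[:342,:400]=cv2.resize(a,(400,342),interpolation=cv2.INTER_CUBIC)
o[:300,400:]=cv2.resize(b,(400,300));cv2.imwrite('pics/sw10.png',o)
```

```text
[ 0.45496383 -0.04213416  0.19976758] [[-0.729 -0.683 -0.046]
 [-0.684  0.726  0.07 ]
 [-0.014  0.083 -0.996]] [-1.26295166 -0.28454157 -1.58346808]
```

View pics/sw10.png

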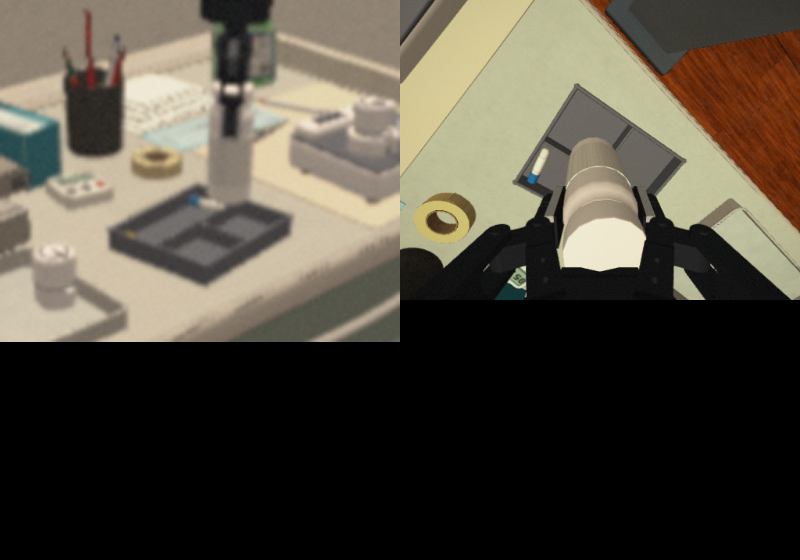

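The bottle hangs nearly upright but over the divider. In the wrist view its foot's near edge is at (596,137), full frame (251,175).

Run:
```python
from m import *
w=load('w10.png')
for z in(.046,.050):
    e=onz(w,(596-400)*1.28,137.5*1.28,z); print('edge',e,'foot',e[:2]+.0235*np.array([.73,.68]))
# lateral: body edges just above the foot
c=np.array([.4650,-.0115]);R=np.array([[np.cos(.144),-np.sin(.144)],[np.sin(.144),np.cos(.144)]])
for n,p in dict(R=(-31,-38.5),L=(-31,38.5),corner=(-67.5,-78.5),cornerL=(67.5,-78.5),div=(3,0)).items():
    q=c+R@np.array(p)/1e3; print(n,q,proj(w,[(*q,.026)])/1.28+[400,0])
```

```text
edge [ 0.43481402 -0.04815401  0.046     ] foot [ 0.45196902 -0.03217401]
edge [ 0.43411691 -0.04917493  0.05      ] foot [ 0.45127191 -0.03319493]
R [ 0.43984571 -0.05405011] [[587.92869332 132.24013372]]
L [0.42879599 0.02215293] [[640.52481778 166.1790321 ]]
corner [ 0.40946361 -0.09887396] [[575.57630011  83.31246765]]
cornerL [ 0.54306634 -0.07950107] [[513.0999605  181.24377481]]
div [ 0.46796895 -0.01106949] [[598.67293761 172.01296732]]
```

apply_moves(travel=[[-0.4,-0.9,0],[-0.4,-0.9,0],[-0.2,-0.4,0],[0,0,0],[0,0,0]], spin=[0,0,0,0,0], jaw=[0,0,0,0,0])

```text
t: 41.47
ee_pos: [0.4425, -0.0678, 0.1982]
eef_rot: [[-0.731, -0.681, -0.049], [-0.683, 0.727, 0.069], [-0.011, 0.084, -0.996]]
force: [-0.2, 0.5, -1.4]
grip_width: 0.557
```

apply_moves(travel=[[0.1,0.3,-0.8],[0,0,-1],[0,0,-1],[0,0,-0.6],[0,0,-0.3]], spin=[0,0,0,0,0], jaw=[0,0,0,0,0])

```text
t: 41.88
ee_pos: [0.444, -0.0645, 0.1577]
eef_rot: [[-0.732, -0.68, -0.048], [-0.682, 0.728, 0.07], [-0.013, 0.084, -0.996]]
force: [0.4, -0.7, -1.5]
grip_width: 0.558
```

apply_moves(travel=[[0,0,-0.3],[0,0,-0.2],[0,0,-0.1],[0,0,0],[0,0,0]], spin=[0,0,0,0,0], jaw=[0,0,0,0,0])

```text
t: 42.3
ee_pos: [0.4461, -0.063, 0.1523]
eef_rot: [[-0.73, -0.682, -0.045], [-0.683, 0.727, 0.069], [-0.014, 0.08, -0.997]]
force: [-0.2, 0.2, -1.4]
grip_width: 0.552
```

apply_moves(travel=[[0,0,-0.2],[0,0,-0.2],[0,0,-0.1],[0,0,0],[0,0,0]], spin=[0,0,0,0,0], jaw=[0,0,0,0,0])

```text
t: 42.72
ee_pos: [0.449, -0.0623, 0.1521]
eef_rot: [[-0.729, -0.683, -0.034], [-0.684, 0.727, 0.064], [-0.019, 0.071, -0.997]]
force: [0.0, -0.8, -2.4]
grip_width: 0.551
```

apply_moves(travel=[[0,0,0],[0,0,0],[0,0,0],[0,0,0],[0,0,0]], spin=[0,0,0,0,0], jaw=[58,62,70,80,90])

```text
t: 43.13
ee_pos: [0.449, -0.0621, 0.1514]
eef_rot: [[-0.729, -0.683, -0.035], [-0.684, 0.727, 0.065], [-0.019, 0.072, -0.997]]
force: [-0.6, -0.3, 0.8]
grip_width: 0.897
```

apply_moves(travel=[[0,0,1],[0,0,2.5],[0,0,3],[0,0,3],[0,0,3]], spin=[0,0,0,0,0], jaw=[100,100,100,100,100])

```text
t: 43.55
ee_pos: [0.4458, -0.061, 0.275]
eef_rot: [[-0.727, -0.684, -0.049], [-0.686, 0.724, 0.07], [-0.013, 0.084, -0.996]]
force: [0.0, -0.7, -0.3]
grip_width: 0.998
```

Run:
```python
from m import *
w=snap('wrist','w11.png');h=cv2.cvtColor(w['image'],cv2.COLOR_RGB2HSV)
o=robot.get_obs();print(o['ee_pos'],o['eef_rot'].round(3))
for P in[(.4425,-.053,.134),(.4425,-.053,.004)]:print(proj(w,P))
print(find(w,'w'))
```

```text
[ 0.44758694 -0.06043773  0.27968743] [[-0.727 -0.685 -0.043]
 [-0.686  0.724  0.068]
 [-0.016  0.079 -0.997]]
[[250.16538512 207.01187465]]
[[243.01513448 165.9320422 ]]
[((169, 284, 26, 36), 167.0), ((0, 200, 56, 72), 1967.0), ((219, 181, 52, 49), 1932.0), ((0, 64, 45, 54), 604.0), ((467, 0, 45, 72), 1294.5), ((16, 0, 65, 45), 530.5), ((0, 0, 32, 22), 210.0)]
```

apply_moves(travel=[[0,1,2],[0,3,2],[0,3.3,1],[0.1,3.3,0],[0.1,3.3,0]], spin=[0,0,0,0,0], jaw=[100,100,100,100,100])

```text
t: 44.02
ee_pos: [0.4498, 0.0754, 0.3341]
eef_rot: [[-0.739, -0.673, -0.038], [-0.674, 0.736, 0.066], [-0.016, 0.075, -0.997]]
force: [1.2, 0.3, 0.1]
grip_width: 1.003
```

apply_moves(travel=[[0.1,3.5,0],[0.1,3.5,0],[0.1,3.5,0],[0.1,3.5,0],[0.1,3.5,0]], spin=[0,0,0,0,0], jaw=[100,100,100,100,100])

```text
t: 44.43
ee_pos: [0.4538, 0.257, 0.3343]
eef_rot: [[-0.742, -0.67, -0.036], [-0.67, 0.739, 0.064], [-0.016, 0.072, -0.997]]
force: [1.3, -0.3, 0.4]
grip_width: 1.0
```

apply_moves(travel=[[0.1,3,0],[0.1,2.5,0],[0.1,1.5,0],[0,0.6,0],[0,0,0]], spin=[0,0,0,0,0], jaw=[100,100,100,100,100])

```text
t: 44.85
ee_pos: [0.4538, 0.3453, 0.3335]
eef_rot: [[-0.735, -0.677, -0.038], [-0.677, 0.732, 0.069], [-0.018, 0.076, -0.997]]
force: [0.1, -0.3, -1.6]
grip_width: 0.999
```

Run:
```python
from m import *
print('bottle cap',onz(load('w11.png'),245,205.5,.134))
w=snap('wrist','w12.png')
o=robot.get_obs();print(o['ee_pos'],o['eef_rot'].round(3),o['q'])
for P in[(.456,.387,.173),(.456,.387,.13)]:print(proj(w,P))
print(find(w,'g'))
h=cv2.cvtColor(w['image'],cv2.COLOR_RGB2HSV);m=((h[...,0]>45)&(h[...,0]<85)&(h[...,1]>120))
c=max(cv2.findContours(m.astype(np.uint8),0,2)[0],key=cv2.contourArea)
x,y,W,H=cv2.boundingRect(c)
for r in range(y,y+H,5): q=np.where(m[r,x:x+W])[0]; print(r,q[0]+x,q[-1]+x,end='; ')
```

```text
bottle cap [ 0.44427268 -0.05699748  0.134     ]
[0.45393019 0.34436882 0.33342864] [[-0.736 -0.676 -0.039]
 [-0.677  0.733  0.068]
 [-0.018  0.076 -0.997]] [-0.12534613  0.49481313 -0.84835642  1.89859718  0.37489341  0.90420526
  1.17681048]
[[273.64029515 224.31482099]]
[[267.99389513 205.73149867]]
[((248, 185, 53, 62), 1633.5)]
185 259 277; 190 255 286; 195 251 290; 200 248 292; 205 248 295; 210 248 297; 215 248 299; 220 249 300; 225 250 300; 230 252 300; 235 254 297; 240 257 293; 245 264 286;
```

apply_moves(travel=[[0.2,1.8,-1],[0.1,1.6,-2],[0,0.3,-2.5],[0,0,-1.5],[0,0,-0.5]], spin=[0,0,0,0,0], jaw=[100,100,100,100,100])

```text
t: 45.32
ee_pos: [0.46, 0.3747, 0.257]
eef_rot: [[-0.742, -0.67, -0.034], [-0.671, 0.739, 0.065], [-0.018, 0.071, -0.997]]
force: [0.5, 0.9, -0.3]
grip_width: 1.001
```

apply_moves(travel=[[-0.3,0.8,0],[0,0,-1.5],[0,0,-2],[0,0,-1.8],[0,0,-0.8]], spin=[0,0,0,0,0], jaw=[100,100,100,100,100])

```text
t: 45.73
ee_pos: [0.4595, 0.3798, 0.198]
eef_rot: [[-0.747, -0.665, -0.029], [-0.665, 0.744, 0.066], [-0.022, 0.068, -0.997]]
force: [-0.3, 0.7, -0.4]
grip_width: 0.998
```

apply_moves(travel=[[-0.25,0.25,-0.4],[0,0,0],[0,0,0],[0,0,0],[0,0,0]], spin=[0,0,0,0,0], jaw=[95,80,65,58,40])

```text
t: 46.15
ee_pos: [0.4577, 0.3826, 0.1967]
eef_rot: [[-0.748, -0.663, -0.027], [-0.664, 0.745, 0.067], [-0.024, 0.068, -0.997]]
force: [0.5, -0.2, -2.9]
grip_width: 0.554
```

apply_moves(travel=[[0,0,0],[0,0,0],[0,0,0],[0,0,0.5],[0,0,1]], spin=[0,0,0,0,0], jaw=[20,0,0,0,0], grip_force=50)

```text
t: 46.57
ee_pos: [0.4574, 0.3814, 0.2119]
eef_rot: [[-0.748, -0.663, -0.028], [-0.663, 0.746, 0.065], [-0.022, 0.067, -0.998]]
force: [-0.1, -1.4, -2.0]
grip_width: 0.554
```

apply_moves(travel=[[0,0,2],[0,0,2.5],[0,-1,2],[0,-2.5,0.3],[0,-3.3,0]], spin=[0,0,0,0,0], jaw=[0,0,0,0,0])

```text
t: 46.98
ee_pos: [0.4553, 0.3197, 0.2882]
eef_rot: [[-0.742, -0.67, -0.028], [-0.67, 0.739, 0.072], [-0.028, 0.073, -0.997]]
force: [1.2, -1.2, -2.7]
grip_width: 0.552
```

apply_moves(travel=[[-0.1,-3.3,0],[-0.1,-3.3,0],[-0.1,-3.3,0],[-0.1,-3.3,0],[-0.1,-3.3,0]], spin=[0,0,0,0,0], jaw=[0,0,0,0,0])

```text
t: 47.4
ee_pos: [0.4485, 0.1504, 0.2937]
eef_rot: [[-0.738, -0.674, -0.023], [-0.674, 0.735, 0.074], [-0.033, 0.07, -0.997]]
force: [1.4, 0.2, -2.1]
grip_width: 0.554
```

apply_moves(travel=[[-0.2,-3.2,0],[-0.2,-3,0],[-0.2,-2,0],[-0.2,-1,0],[0,0,0]], spin=[0,0,0,0,0], jaw=[0,0,0,0,0])

```text
t: 47.82
ee_pos: [0.4381, 0.0468, 0.2966]
eef_rot: [[-0.744, -0.668, -0.022], [-0.668, 0.741, 0.068], [-0.029, 0.066, -0.997]]
force: [-0.2, 0.3, -2.2]
grip_width: 0.551
```

apply_moves(travel=[[0,-1.2,-1],[-0.1,-1.2,-1.3],[0,-0.6,-1.3],[0,0,-1],[0,0,-0.4]], spin=[0,0,0,0,0], jaw=[0,0,0,0,0])

```text
t: 48.23
ee_pos: [0.4385, 0.0162, 0.2461]
eef_rot: [[-0.743, -0.67, -0.016], [-0.669, 0.74, 0.069], [-0.034, 0.061, -0.998]]
force: [0.3, -0.6, -2.5]
grip_width: 0.548
```

Run:
```python
from m import *
o=robot.get_obs();print(o['ee_pos'],o['eef_rot'].round(3))
s=snap('scene','s13.png');w=snap('wrist','w13.png')
a=cv2.imread('pics/s13.png')[110:250,170:330];b=cv2.imread('pics/w13.png')[60:330,100:420]
o=np.zeros((420,800,3),np.uint8);o[:280,:320]=cv2.resize(a,(320,280),interpolation=cv2.INTER_CUBIC)
o[:405,320:]=cv2.resize(b,(480,405),interpolation=cv2.INTER_CUBIC);cv2.imwrite('pics/sw13.png',o)
```

```text
[0.43848428 0.01623749 0.24605598] [[-0.743 -0.67  -0.016]
 [-0.669  0.74   0.069]
 [-0.034  0.061 -0.998]]
```

View pics/sw13.png

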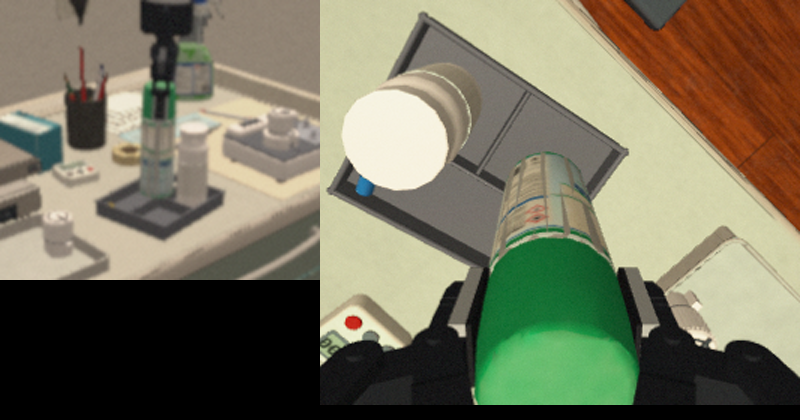

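The bottle stands in its compartment. The can's foot edge is at crop (547,153), full frame (251,162).

Run:
```python
from m import *
w=load('w13.png')
d=-w['T'][:3,3][:2]+np.array([.4385,.0162]);d/=np.linalg.norm(d)
for z in(.049,.053):
    e=onz(w,251.3,162,z); print('foot',e[:2]+.025*np.array(d),d)
for q in[(.40946361,-.0989),(.5207,.0766),(.3862,.0582)]: p=proj(w,[(*q,.026)])[0]; print(320+(p[0]-100)*1.5,(p[1]-60)*1.5)
```

```text
foot [0.43851261 0.02964076] [0.71282214 0.70134484]
foot [0.43783931 0.02877474] [0.71282214 0.70134484]
420.8419835577189 11.963482032727917
521.7132523232947 291.189588733389
627.1978579433461 150.4556347738925
```

apply_moves(travel=[[-0.35,-0.4,0],[-0.25,-0.3,0],[0,0,-0.6],[0,0,-0.8],[0,0,-0.3]], spin=[0,0,0,0,0], jaw=[0,0,0,0,0])

```text
t: 48.75
ee_pos: [0.4331, 0.0113, 0.2303]
eef_rot: [[-0.74, -0.673, -0.012], [-0.672, 0.737, 0.069], [-0.038, 0.059, -0.998]]
force: [-0.2, -1.2, -2.3]
grip_width: 0.551
```

apply_moves(travel=[[-0.15,-0.2,-0.7],[0,0,-0.8],[-0.1,0,-0.8],[0,0,-0.5],[0,0,-0.2]], spin=[0,0,0,0,0], jaw=[0,0,0,0,0])

```text
t: 49.17
ee_pos: [0.432, 0.0106, 0.1979]
eef_rot: [[-0.739, -0.674, -0.008], [-0.672, 0.737, 0.071], [-0.042, 0.058, -0.997]]
force: [-3.9, 0.2, 64.2]
grip_width: 0.55
```

apply_moves(travel=[[0,0,0.15],[0,0,0],[0,0,0],[0,0,0],[0,0,0]], spin=[0,0,0,0,0], jaw=[0,58,64,72,85])

```text
t: 49.58
ee_pos: [0.4333, 0.0123, 0.1988]
eef_rot: [[-0.738, -0.675, -0.006], [-0.674, 0.735, 0.072], [-0.044, 0.057, -0.997]]
force: [-0.2, 1.2, 0.2]
grip_width: 0.839
```

apply_moves(travel=[[0,0,0],[0,0,1.5],[0,0,3],[0,0,3],[0,0,3]], spin=[0,0,0,0,0], jaw=[100,100,100,100,100])

```text
t: 50.0
ee_pos: [0.4301, 0.0122, 0.3019]
eef_rot: [[-0.736, -0.676, -0.019], [-0.676, 0.733, 0.074], [-0.036, 0.068, -0.997]]
force: [1.7, -0.1, -0.1]
grip_width: 0.997
```

apply_moves(travel=[[0,1,3],[0,3,2],[0,3.5,0],[0,3.5,0],[0,3.5,0]], spin=[0,0,0,0,0], jaw=[100,100,100,100,100])

```text
t: 50.42
ee_pos: [0.4313, 0.1541, 0.3592]
eef_rot: [[-0.749, -0.663, -0.012], [-0.662, 0.747, 0.072], [-0.039, 0.062, -0.997]]
force: [0.4, -0.2, -0.4]
grip_width: 1.001
```

apply_moves(travel=[[0,3.5,0],[0,3.5,0],[0,3.5,0],[0,3.5,0],[0,3.5,0]], spin=[0,0,0,0,0], jaw=[100,100,100,100,100])

```text
t: 50.83
ee_pos: [0.4303, 0.3355, 0.359]
eef_rot: [[-0.752, -0.659, -0.01], [-0.658, 0.75, 0.069], [-0.038, 0.059, -0.998]]
force: [0.5, -1.4, 0.6]
grip_width: 0.999
```

apply_moves(travel=[[0,3.5,0],[0,3.5,0],[0,3.5,0],[0,3,0],[0,2,0]], spin=[0,0,0,0,0], jaw=[100,100,100,100,100])

```text
t: 51.25
ee_pos: [0.4282, 0.5003, 0.357]
eef_rot: [[-0.752, -0.659, -0.011], [-0.658, 0.75, 0.068], [-0.036, 0.058, -0.998]]
force: [0.4, -0.8, 0.3]
grip_width: 1.003
```

Run:
```python
from m import *
print(robot.get_obs()['ee_pos'])
t=snap('top','t14.png');s=snap('scene','s14.png');a=load('top0.png');b=load('scene0.png')
def g(s):
    h=cv2.cvtColor(s['image'],cv2.COLOR_RGB2HSV);m=((h[...,0]>50)&(h[...,0]<80)&(h[...,1]>100)&(h[...,2]>60)).astype(np.uint8)
    return [(cv2.boundingRect(c),) for c in cv2.findContours(m,0,2)[0] if cv2.contourArea(c)>40]
print('green top',g(a),g(t));print('green scene',g(b),g(s))
# unit region: compare before / after images (used filter home vs spare home)
for n,x,y,r in(('top',a,t,(slice(160,236),slice(310,390))),('scene',b,s,(slice(150,200),slice(275,345)))):
    d=np.abs(x['image'][r].astype(int)-y['image'][r]).max(2);ys,xs=np.where(d>45);print(n,'diff px',len(xs),(xs.min()+r[1].start,xs.max()+r[1].start,ys.min()+r[0].start,ys.max()+r[0].start) if len(xs) else '', d.mean())
def w(s,r):
    im=cv2.cvtColor(s['image'],cv2.COLOR_RGB2HSV)[r]; m=((im[...,1]<55)&(im[...,2]>im[...,2].max()*.8)).astype(np.uint8)
    return [(cv2.boundingRect(c)[0]+r[1].start,cv2.boundingRect(c)[1]+r[0].start,*cv2.boundingRect(c)[2:]) for c in cv2.findContours(m,0,2)[0] if cv2.contourArea(c)>15]
R=(slice(172,220),slice(220,280));print('white top caddy',w(a,R),w(t,R))
R=(slice(185,225),slice(322,356));print('unit filter top',w(a,R),w(t,R))
R=(slice(155,200),slice(296,325));print('unit filter scene',w(b,R),w(s,R))
u=np.array([.4405,-.2723])
for z in(.108,.118): print('expected top',z,proj(t,[(*u,z)]),proj(s,[(*u,z)]))
```

```text
[0.42824421 0.50031318 0.35704804]
green top [] []
green scene [((243, 170, 15, 16),)] [((243, 170, 15, 16),)]
top diff px 24 (np.int64(336), np.int64(344), np.int64(194), np.int64(213)) 6.040296052631579
scene diff px 0  3.3874285714285715
white top caddy [(256, 178, 16, 23), (242, 173, 13, 13)] [(258, 177, 15, 27)]
unit filter top [(328, 195, 20, 20), (333, 185, 23, 3)] [(328, 194, 20, 21), (332, 185, 24, 3)]
unit filter scene [(296, 163, 23, 12)] [(296, 163, 16, 12)]
expected top 0.108 [[339.73992011 202.25239783]] [[311.29543795 166.05407513]]
expected top 0.118 [[340.39963862 201.54704999]] [[311.51043894 163.29954718]]
```

Run:
```python
from h import *
a,b=load('scene0.png'),load('s14.png'); A,B=[cv2.cvtColor(x['image'],cv2.COLOR_RGB2GRAY).astype(np.float32) for x in(a,b)]
for n,(y0,y1,x0,x1) in dict(filter=(155,180,298,324),unit=(170,196,325,342),bottle=(172,215,256,276),can=(165,222,240,260)).items():
    print(n,cv2.phaseCorrelate(A[y0:y1,x0:x1],B[y0:y1,x0:x1],cv2.createHanningWindow((x1-x0,y1-y0),cv2.CV_32F)))
print(A[160:178,309:314].mean(1).round(),B[160:178,309:314].mean(1).round())
# used filter in tray
print(proj(b,[(.466,.195,.06),(.466,.195,.002)]))
a,b=load('top0.png'),load('t14.png');A,B=[cv2.cvtColor(x['image'],cv2.COLOR_RGB2GRAY).astype(np.float32) for x in(a,b)]
print('top filter',cv2.phaseCorrelate(A[192:218,326:352],B[192:218,326:352],cv2.createHanningWindow((26,26),cv2.CV_32F)))
```

```text
filter ((-0.15298708488387724, 0.0686482275427398), 0.9344214969211154)
unit ((-0.10295290456728345, 0.27499188114280315), 0.9971760133656945)
bottle ((0.8287691744563812, 0.6783483252491571), 0.8108999292055766)
can ((0.782480849903548, 0.14941293981026504), 0.881468472480774)
[126. 125. 129. 152. 189. 201. 192. 182. 169. 149. 138. 136. 136. 136.
 135. 133. 126. 136.] [127. 128. 133. 156. 191. 189. 172. 182. 171. 147. 139. 138. 138. 139.
 139. 136. 132. 141.]
[[197.77073669 218.17449158]
 [198.44092148 236.11470785]]
top filter ((0.37645359722695915, -0.02591679471263042), 0.9330733041540913)
```

```bash
python3 -c "
from cell import robot
print(robot.hand_in())"
```

```text
the job is handed in; nothing more can be done
None
```

The filter change is done and handed in at about 51 s of the 144 s allowed. I stood the can and bottle in the tray and moved the used filter beside them. I then seated the spare and put the bottle and then the can back in their own compartments.

**Last checks (all from image measurements before hand-in; I did not view a final picture):**
- **Spare filter:** it lies within 0.4 px of where the used filter sat, in both fixed views. A 10 mm height error would have shown as about 3 px, so it is home, and its ridge lined up with the notch.
- **Can and bottle:** both are upright, within about 1 px of their starting images.
- **Used filter:** it was last seen standing in the tray before the final bottle and can moves, and I did not check it again at the end.

**What did not go cleanly:**
- **Tool tilt:** the tool drifted to as much as 7° off vertical. I allowed for that when placing, but could not fully remove it.
- **Contact forces:** there were short spikes, all through the held object and under the 120 N limit:
  - 36 N setting the can down in the tray
  - 43 N when the used filter brushed the tray rim
  - 63 N seating the spare
  - 68 N when the bottle first touched a caddy wall and was lifted and re-placed
  - 64 N setting the can down in the caddy
- **Force readings:** during the slow set-downs the sensor sometimes still showed the object's weight when it was evidently resting on the floor.

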